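Open the safety cap of the pickling gel in the spill tray

ROBOT

A 6-joint arm with a two-finger parallel gripper is mounted at the origin on the work surface; the furniture and walls round the work are solid. World frame = base frame: x ahead of the robot, y to its left, z up, the work surface at z = 0. Lengths are in m, angles in degrees, forces in N, time in s.
With the tool pointing down it reaches from about 0.4 to 0.825 m from the base axis. Payload 7 kg.
Tool frame: the origin (TCP) lies midway between the tips of the shut fingers; the grasp point (between the pads) lies 19 mm behind it; z points along the fingers, y is the line along which they close (so a half turn about z gives the same grasp; the last joint's range is limited). The gripper opens to 88 mm and grips with 3 to 60 N. Pads are 19 mm wide; open, the fingers measure 130 mm over their backs; the gripper's body (78 mm by 193 mm) begins 47 mm behind the grasp point.
Start: joints at [-54.998, 20.546, 0.682, 0, -70.136, -16.507], TCP at [0.214, -0.64, 0.188] pointing down, gripper open.
Joint ranges: [-176.03, 176.03], [-82.01, 121.73], [-58.28, 71.71], [-173.87, 95.51], [-174.79, -0.11], [-173.66, 173.66]. Speed limits (degrees/s): [136.94, 136.94, 172.46, 180, 180, 180].

INTERFACE

Orientations are given as [roll, pitch, yaw] about the fixed x, y, z axes, in that order (R = Rz(yaw) Ry(pitch) Rx(roll)).
In Python, from plant import ctrl gives the robot as it stands. The module is installed in compiled form; this text tells all that it offers.
- The arm moves only by the tool play_rows, never from a script. Its argument "commands" is a list that holds one entry, the list of rows, each a list of 7 numbers: the turn, a rotation vector about the tool's x, y, z in rad, then the shift along the tool's x, y, z in cm, then the finger opening in cm, from 0 to 8.76. In form: [[[ax, ay, az, x, y, z, grip], ...]]. A call has 1 to 8 rows; each row is the pose to reach, as a shift and turn from the pose commanded when the call began, along the tool's axes at that moment; what a row does not reach only later rows make up. A row lasts 1/12 s, in which the tool goes at most 41.7 mm and 7.16 degrees, less where a joint would pass 70% of its speed; a pose out of reach is approached as far as the arm can. A call with a gripper value outside its range is refused whole. The fingers move at their own pace and stop on an object; the grip force is fixed at half the most. Time passes only in rows, so rows that repeat a pose let the fingers close. It gives the time, the measured TCP pose, the force, the opening and the grip force at its end, in the units of the state.
- ctrl.get_obs(): the state, without advancing time (a new reading comes with each control period).
- ctrl.snapshot(name): name is "scene" or "side" or "wrist"; returns a dict with "color" (384x512x3 uint8, red, green, blue), "camera_matrix" (3x3 intrinsics, pixels), "k1" (the pictures are not rectified: a ray, as slopes to the right and down, at radius r is drawn at 1 + k1 r^2 times it, then the intrinsics apply), "origin" and "rotation" of the camera in the world; the wrist camera has in their place "hand_eye" (4x4, takes a point from camera to tool coordinates, whose origin is the TCP and whose axes are the flange's). Camera axes: x right, y down, z forward; pixel columns grow to the right and rows downward; lengths in m; the calibration is good to about 2 mm. A picture is of the moment at which its call begins: read the wrist's pose just before it. There is no depth.
- ctrl.close_job(): hands the job in; it is judged then, once.
Trained networks look in a picture, given as the dict that the camera call returned (one of the last four; its "shot" number tells which), for a name from the list of things; names that differ only in an ending like _2 or _b are one class to them, and where a whole thing is asked for, a point or a joint stands for the part that bears it (a point fixed in the world has none). Each returns a list of dicts, best first, with "conf" (0 to 1); they miss things now and then, are a little off and sometimes report something else, mostly with a low value. They report only what shows in the picture. A call takes as long as a camera call. They do not tell look-alikes from the thing itself.
- ctrl.find_in(picture, name): "bbox" ([left, top, width, height] in pixels, round what is visible of it).
The state is a dict: "clock": time; "joint_pos": joint angles; "qvel": joint speeds; "tau": joint torques, N m; "tool_pos": TCP position; "orientation": TCP orientation; "force": force on the tool from outside, world axes, zero at the start; "moment": the same for the moment, N m; "opening": finger opening in m; "gripper_force": force on a finger pad.
Only numpy, scipy, OpenCV 4.12 (cv2) and the standard library are available. Lean on these libraries where they do the work, as an engineer would, in place of code of your own. Each camera call takes 0.05 s, during which the arm holds its last target. There are 200 camera calls.

TASK

Before the acid pickling gel is opened it has to stand in the spill tray with the neutraliser next to it: pack the square white bottle and the round blue bottle upright side by side into the yellow tray, right down on its floor, where they just fit and cannot turn or tip over. Then open the white bottle's red safety cap: press it down, keep it pressed while you twist it anticlockwise (seen from above) through about 70 degrees, and lift it off. Finish while holding the cap in the gripper, level and straight above the open bottle, some 5 cm clear of its neck; do not put it down or let go, leave both bottles in the tray, and do not tip a bottle or shift the other things on the bench.

Things in the scene. Friction and masses are not known exactly. Their poses are not given: they have to be found in the camera images.
- tray: Yellow plastic spill tray, open on top, screwed down; it stands elsewhere each time. Room inside 65 mm (its x) by 126 mm (its y), walls 3 mm. Origin: centre of its underside on the table, z up. Rim at z = 40 mm with a flared lip 4 mm wide that leads things in. A screw lug, 7 mm high, stands out 20 mm at the middle of each long side.
- tray_floor (a point): Centre of the tray's inner floor (black mat), 4 mm above the table; axes as the tray. The bottles fit in one row along y, either way round, with 8 mm to spare in all: e.g. square bottle at y = -30 mm, round one at y = +31 mm, both at x = 0, the square one's sides parallel to the tray's (any quarter turn; 2.5 mm to spare each side).
- gel_bottle: Square white bottle of pickling gel, orange label band, red cap, upright, about 0.4 kg. Body 60 x 60 mm, 90 mm high, sides along its x and y; shoulder to z = 96 mm; 142 mm high with the cap. Origin: centre of its underside, z up. Lift it by the closed cap or by the body. In the tray it still turns about 0.1 rad along with the cap before the walls hold it.
- gel_neck (a point): Centre of the white bottle's neck rim, 130 mm above its underside (hidden in the closed cap). The neck is 28 mm in diameter, its bayonet flange below the rim 39 mm.
- cap: Red ribbed push-and-turn safety cap, 50 mm diameter, 36 mm high, about 50 g. Origin: centre of its lower rim, z up; a white arrow on top points along +x. Closed, its origin is 106 mm above the bottle's underside and its x lies along the bottle's x. Grip it by the ribbed side, at any yaw, with 60 N or more, fingertips no lower than its rim.
- cap_top (a point): Centre of the cap's top, 36 mm above its origin. A spring locks the cap: it must be pressed 5 to 8 mm down (5 N to begin, 11 N at 5 mm, 15 N at the stop at 8 mm) to turn, and only anticlockwise from above. Between 52 and 78 degrees (0.91 to 1.36 rad) from closed, relative to the bottle, it lifts straight off; 78 is a stop. Else it stays on.
- neutraliser: Round blue bottle of neutraliser with a white label, a green band and an ordinary white cap that stays on, upright, about 0.26 kg. Body 58 mm diameter, 66 mm high, shoulder to 76 mm, cap 34 mm diameter from z = 76 to 98 mm (a good place to grip it from above). Origin: centre of its underside, z up.
- spray_can: Bystander: tall white and red spray can, 66 mm diameter, 197 mm high, at the left front. Leave it where it is. Origin: centre of its underside.
- coupon: Bystander: flat welded steel coupon, 60 x 120 x 10 mm, lying in front of the vice on the right. Leave it where it is. Origin: centre of its underside.
- grinding_discs: Bystander: stack of grinding discs, 126 mm diameter, 19 mm high, at the right back corner. Leave it where it is. Origin: centre of its underside.
Not all that is in view belongs to the job. Leave any turquoise look-alike of the neutraliser alone.

How it is judged (in metres and radians):
On the way, in this order (a step that is already met when the one before it is completed fails the run):
1. both bottles stand upright on the tray's floor, side by side, the safety cap still closed (x of gel_bottle in the frame of tray between -0.012 and 0.012 m and y of gel_bottle in the frame of tray between -0.04 and 0.04 m and z of each of gel_bottle, neutraliser in the frame of tray below 0.009 m and angle between each of gel_bottle, neutraliser's own z axis and vertical below 0.09 rad and x of neutraliser in the frame of tray between -0.012 and 0.012 m and y of neutraliser in the frame of tray between -0.04 and 0.04 m and horizontal distance between cap and gel_bottle below 0.008 m and z of cap in the frame of gel_bottle below 0.112 m and angle between the x axis of cap and the x axis of gel_bottle, either way round below 0.3 rad), for 0.2 s.
2. the cap has been pressed and twisted past its ridge (angle between the x axis of cap and the x axis of gel_bottle, either way round above 0.75 rad and horizontal distance between cap and gel_bottle below 0.012 m), for 0.1 s.
At the end, for the whole second after the job is handed in: Both bottles stand upright (within 5 degrees) on the tray's floor; the cap is held still in the gripper, level within 17 degrees, touching neither bottle, its lower rim 20 to 110 mm above the rim of the white bottle's neck and its centre within 30 mm of the bottle's axis (x of gel_bottle in the frame of tray between -0.012 and 0.012 m and y of gel_bottle in the frame of tray between -0.04 and 0.04 m and z of each of gel_bottle, neutraliser in the frame of tray below 0.009 m and angle between each of gel_bottle, neutraliser's own z axis and vertical below 0.09 rad and x of neutraliser in the frame of tray between -0.012 and 0.012 m and y of neutraliser in the frame of tray between -0.04 and 0.04 m and z of cap in the frame of gel_bottle between 0.15 and 0.24 m and horizontal distance between cap and gel_bottle below 0.03 m and angle between cap's own z axis and vertical below 0.3 rad and contact force between the fingers and cap above 2 N and contact force between cap and gel_bottle below 0.3 N and contact force between cap and neutraliser below 0.3 N and linear speed of each of cap, gel_bottle, neutraliser below 0.03 m/s); the arm keeps its last pose, push and grip.
It fails at once if a bottle is tipped over (angle between any of gel_bottle, neutraliser's own z axis and vertical above 0.8 rad).
It fails at once if another thing on the bench is shifted by more than 3 cm (distance of any of spray_can, coupon, grinding_discs from where it was at the start of the episode above 0.03 m).
It also fails if it takes over 72 s, if anything falls off the work surface, if the arm or the gripper's body presses on something with over 40 N, if the wrist force passes 120 N, or if a joint passes its speed limit or range.

## Working session

There is one attempt and no reset: what is moved stays moved. The work goes in short steps, Python scripts to look and compute and a tool call to move; the robot and the scene stay as the last step left them, time stands still between calls to the robot, and variables do not carry over. Pictures are saved under pics/ and viewed, at most 10 in all, crops included, and the job is handed in when it is done.

Besides the shell and the picture viewer there is one more tool, called after "Call:" as name(argument=value, ...) on one line, values as JSON. play_rows: Moves the arm, as the interface text tells. Its arguments: {"type":"object","properties":{"commands":{"type":"array","items":{"type":"array","items":{"type":"array","items":{"type":"number"}}}}},"required":["commands"]}

```bash
mkdir -p pics
cat > h.py <<'E'
import numpy as np, cv2
from plant import ctrl
from scipy.spatial.transform import Rotation as R
def pose():
    o=ctrl.get_obs(); return np.array(o["tool_pos"]),R.from_euler('xyz',o["orientation"],degrees=True).as_matrix()
def snap(n):
    p,Rt=pose(); s=ctrl.snapshot(n)
    if n=="wrist":
        H=np.array(s["hand_eye"]); s["o"]=p+Rt@H[:3,3]; s["R"]=Rt@H[:3,:3]
    else: s["o"]=np.array(s["origin"]); s["R"]=np.array(s["rotation"])
    return s
def ray(s,u,v):
    K=np.array(s["camera_matrix"]); d=np.array([(u-K[0,2])/K[0,0],(v-K[1,2])/K[1,1]]); x=d.copy()
    for _ in range(20): x=d/(1+s["k1"]*(x@x))
    r=s["R"]@np.array([x[0],x[1],1]); return s["o"],r/np.linalg.norm(r)
def atz(s,u,v,z):
    o,r=ray(s,u,v); return o+r*(z-o[2])/r[2]
def proj(s,P):
    c=s["R"].T@(np.array(P)-s["o"]); x=c[:2]/c[2]; x=x*(1+s["k1"]*(x@x)); K=np.array(s["camera_matrix"])
    return np.array([K[0,0]*x[0]+K[0,2],K[1,1]*x[1]+K[1,2]])
def tri(rays):
    A=0;b=0
    for o,r in rays:
        M=np.eye(3)-np.outer(r,r); A=A+M;b=b+M@o
    return np.linalg.solve(A,b)
def save(s,f): cv2.imwrite("pics/"+f,s["color"][:,:,::-1])
E
python3 - <<'E'
from h import *
o=ctrl.get_obs(); print(o)
S={}
for n in ["scene","side","wrist"]:
    s=snap(n); S[n]=s; save(s,n+"0.png"); print(n,s["o"].round(3),s["R"].round(3).tolist(),s["k1"],np.array(s["camera_matrix"])[[0,0,1],[0,2,2]])
    for t in ["tray","gel_bottle","cap","cap_top","neutraliser","tray_floor","spray_can","coupon","grinding_discs"]:
        print(t,[(round(d["conf"],2),np.round(d["bbox"]).tolist()) for d in ctrl.find_in(s,t)[:3]])
print(s["hand_eye"])
a=[cv2.imread(f"pics/{n}0.png") for n in ("scene","side")]
E
```

```text
{'clock': 0.0, 'joint_pos': array([-5.49978666e+01,  2.05910599e+01,  6.33292327e-01, -1.99039586e-02,
       -7.01363623e+01, -1.65091351e+01]), 'qvel': array([ 0.08781221,  0.08688505, -0.06956037, -0.03123241, -0.03204468,
       -0.01606621]), 'tau': array([-9.45727516e-04, -5.82717741e+01,  2.93057048e+01,  6.99700758e+00,
        6.83663209e-03, -1.48757731e-04]), 'tool_pos': array([ 0.2139146 , -0.63961571,  0.18742401]), 'orientation': array([ 1.79904433e+02, -8.81169096e-03, -1.61513773e+02]), 'force': array([ 0.48323729, -0.12050475, -0.27046147]), 'moment': array([-0.00790535, -0.03609221, -0.01094596]), 'gripper_force': 0.0, 'opening': 0.08771969058018686}
scene [ 1.185 -0.622  0.712] [-122.307, -0.538, 48.04] -0.11376526453563358 [380.07460994 257.90583873 191.3667888 ]
tray [(0.7, [259.0, 180.0, 40.0, 34.0])]
gel_bottle [(0.72, [317.0, 184.0, 22.0, 25.0]), (0.35, [285.0, 126.0, 22.0, 49.0])]
cap [(0.82, [324.0, 170.0, 16.0, 15.0])]
cap_top [(0.63, [324.0, 170.0, 16.0, 14.0])]
neutraliser [(0.76, [262.0, 234.0, 26.0, 36.0]), (0.73, [243.0, 166.0, 13.0, 26.0])]
tray_floor
[... 696 characters left out ...]
 [200.0, 252.0, 36.0, 38.0])]
coupon [(0.6, [341.0, 173.0, 17.0, 26.0])]
grinding_discs [(0.69, [252.0, 134.0, 32.0, 22.0]), (0.16, [152.0, 214.0, 37.0, 38.0])]
wrist [ 0.142 -0.664  0.385] [[-0.318, 0.909, 0.27], [0.948, 0.304, 0.091], [0.001, 0.285, -0.959]] 0.00927520365313002 [271.85086481 252.70575923 190.535513  ]
tray []
gel_bottle []
cap []
cap_top []
neutraliser []
tray_floor []
spray_can []
coupon []
grinding_discs []
[[ 4.35921507e-04 -9.58573250e-01 -2.84845807e-01  7.64032529e-02]
 [ 9.99999569e-01  1.84458391e-04  9.09630520e-04 -1.12659488e-05]
 [-8.19405285e-04 -2.84846081e-01  9.58572918e-01 -1.96525420e-01]
 [ 0.00000000e+00  0.00000000e+00  0.00000000e+00  1.00000000e+00]]
```

View pics/scene0.png

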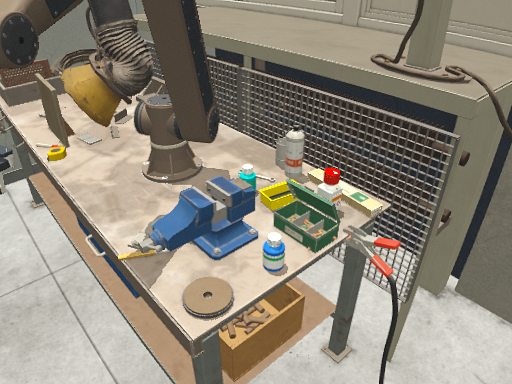

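View pics/side0.png

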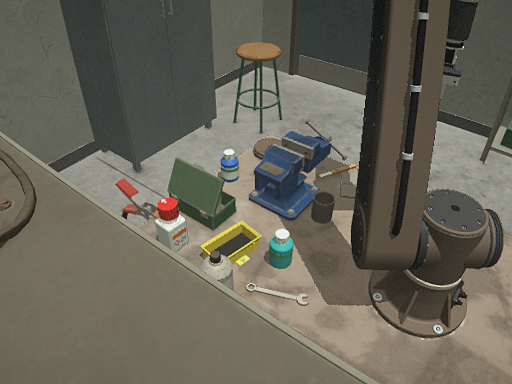

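The scene view shows the blue bottle at (274,252), the turquoise decoy at (248,178), the red cap at (332,176), the tray at (278,194), the green box between them, the vice and the spray can. In the side view, blue is at (229,165), decoy (281,248), cap (168,207) and tray (231,243). The camera "rotation" is rpy in degrees, so I'll convert it.

```bash
sed -i 's/s\["R"\]=np.array(s\["rotation"\])/s["R"]=R.from_euler("xyz",s["rotation"],degrees=True).as_matrix()/' h.py
python3 - <<'E'
from h import *
a=snap("scene");b=snap("side")
def c(q): return q[0]+q[2]/2,q[1]+q[3]/2
P={"captop":((331.5,170.5),(168.5,200.5)),"cap":((332,177.5),(169,209)),"blue":((275,252),(229,165.5)),"tray":((278,195),(231.5,243)),"decoy":((248,179),(281,249))}
for k,(u,v) in P.items():
    p=tri([ray(a,*u),ray(b,*v)]); print(k,p.round(3),(proj(a,p)-u).round(1),(proj(b,p)-v).round(1))
for s,n in((a,"a"),(b,"b")):
    x=proj(s,[.6,.1,0]) if 0 else None
im=cv2.resize(a["color"][120:290,200:400],None,fx=3,fy=3,interpolation=3)
im2=cv2.resize(b["color"][140:300,120:330],None,fx=3,fy=3,interpolation=3)
W=max(im.shape[1],im2.shape[1]); cv2.imwrite("pics/sc1.png",im[:,:,::-1]);cv2.imwrite("pics/si1.png",im2[:,:,::-1])
E
```

```text
captop [0.583 0.228 0.147] [-0.4  0. ] [-0.5 -0.1]
cap [0.584 0.232 0.121] [-0.8  0.1] [-1.  -0.1]
blue [ 0.655 -0.08   0.045] [-0.7 -0.1] [-0.6  0. ]
tray [0.444 0.15  0.023] [1.6 0.1] [ 2.1 -0.2]
decoy [0.324 0.112 0.047] [-0.4 -0.1] [-0.5  0.1]
```

View pics/sc1.png

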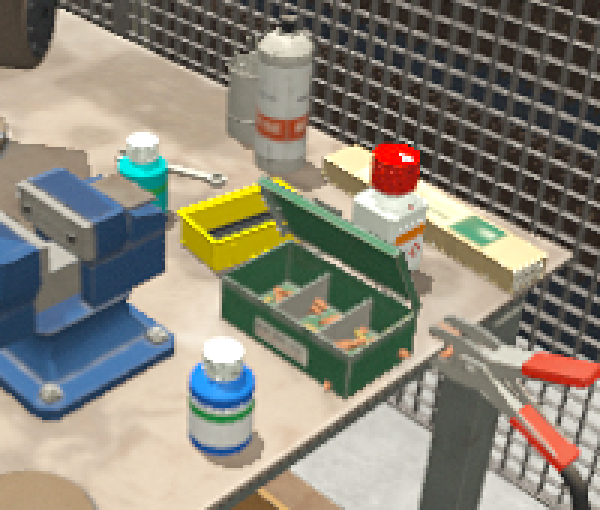

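View pics/si1.png

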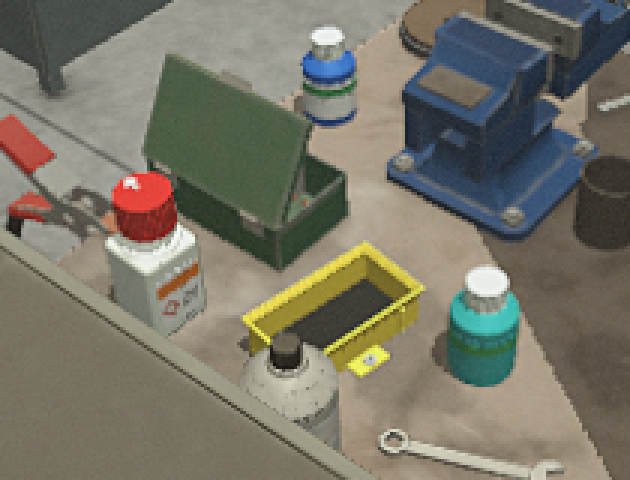

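The tray lies with its long axis diagonal, next to the green box lid and the spray can. I'll get obstacle positions and tray corners from these pixels, then fly over.

Run:
```python
from h import *
a=snap("scene");b=snap("side")
A=lambda u,v:ray(a,200+u/3,120+v/3); B=lambda u,v:ray(b,120+u/3,140+v/3)
for k,u,v in [("lidR",(263,180),(308,125)),("lidL",(408,275),(170,57)),("canTop",(292,22),(286,338)),("viceTop",(105,178),(475,65)),("vicejaw",(120,180),(555,45)),("gelcap",(397,155),(145,186)),("blueCapTop",(223,346),(328,37))]:
    print(k,tri([A(*u),B(*v)]).round(3))
print("tray corners z.04",[atz(b,120+u/3,140+v/3,.04)[:2].round(3).tolist() for u,v in [(245,320),(365,243),(424,289)]])
print("tray corners scene",[atz(a,200+u/3,120+v/3,.04)[:2].round(3).tolist() for u,v in [(179,211),(213,252),(280,178)]])
print("lug",atz(b,120+370/3,140+360/3,.007).round(3))
print("can base", atz(a,200+281/3,120+165/3,0).round(3))
print("gel", atz(b,120+165/3,140+337/3,0).round(3),atz(b,120+112/3,140+300/3,0).round(3),atz(b,120+205/3,140+305/3,0).round(3))
```

```text
lidR [0.53  0.088 0.144]
lidL [0.716 0.079 0.132]
canTop [0.352 0.315 0.192]
viceTop [ 0.451 -0.048  0.165]
vicejaw [ 0.428 -0.063  0.174]
gelcap [0.584 0.23  0.143]
blueCapTop [ 0.65  -0.079  0.098]
tray corners z.04 [[0.488, 0.222], [0.467, 0.087], [0.391, 0.101]]
tray corners scene [[0.398, 0.101], [0.481, 0.074], [0.422, 0.238]]
lug [0.396 0.17  0.007]
can base [0.355 0.314 0.   ]
gel [0.557 0.255 0.   ] [ 0.626  0.253 -0.   ] [0.556 0.206 0.   ]
```

Call:
play_rows(commands=[[[0,0,0,0,0,-4,8.7],[0,0,0,0,0,-8,8.7],[0,0,0,0,0,-12,8.7]]])

```text
clock: 1.95
tool_pos: [0.2137, -0.6397, 0.3095]
orientation: [179.9, -0.0, -161.5]
force: [1.2, -1.4, 0.9]
opening: 0.0871
gripper_force: 0.0
```

Call:
play_rows(commands=[[[0,0,0,-26.8,19.5,0,8.7],[0,0,0,-26.8,19.5,0,8.7],[0,0,0,-26.8,19.5,0,8.7],[0,0,0,-26.8,19.5,0,8.7],[0,0,0,-26.8,19.5,0,8.7],[0,0,0,-26.8,19.5,0,8.7],[0,0,0,-26.8,19.5,0,8.7],[0,0,0,-26.8,19.5,0,8.7]]])

```text
clock: 2.62
tool_pos: [0.4072, -0.3683, 0.3087]
orientation: [-180.0, 0.0, -161.5]
force: [0.2, -0.1, -0.1]
opening: 0.0872
gripper_force: 0.0
```

Call:
play_rows(commands=[[[0,0,0,-26.8,19.5,0,8.7],[0,0,0,-26.8,19.5,0,8.7],[0,0,0,-26.8,19.5,0,8.7],[0,0,0,-26.8,19.5,0,8.7],[0,0,0,-26.8,19.5,0,8.7],[0,0,0,-26.8,19.5,0,8.7],[0,0,0,-26.8,19.5,0,8.7],[0,0,0,-26.8,19.5,0,8.7]]])

```text
clock: 3.28
tool_pos: [0.5996, -0.0981, 0.3087]
orientation: [-180.0, 0.0, -161.5]
force: [0.5, -1.5, 0.2]
opening: 0.0871
gripper_force: 0.0
```

Run:
```python
from h import *
print(pose()[0],ctrl.get_obs()["joint_pos"].round(1),ctrl.get_obs()["orientation"].round(1))
s=snap("wrist"); save(s,"w1.png")
for t in ["neutraliser","tray","gel_bottle","cap"]:
    print(t,[(round(d["conf"],2),np.round(d["bbox"],1).tolist()) for d in ctrl.find_in(s,t)[:3]])
for n,p in dict(blue=[.65,-.079,.098],tray=[.44,.16,.04],cap=[.584,.23,.142]).items(): print(n,proj(s,p).round())
```

```text
[ 0.59960199 -0.0981282   0.30869454] [  9.1  11.2   3.3   0.  -82.  -80.6] [-180.     0.  -161.5]
neutraliser [(0.82, [409.1, 0.0, 76.6, 54.3]), (0.68, [233.9, 169.0, 34.8, 40.8])]
tray [(0.77, [379.7, 71.6, 104.5, 85.9]), (0.63, [111.7, 104.9, 71.3, 67.0])]
gel_bottle [(0.57, [403.3, 182.7, 65.0, 42.4])]
cap [(0.65, [439.0, 201.7, 50.8, 23.6])]
blue [254. 196.]
tray [433. 114.]
cap [471. 229.]
```

View pics/w1.png

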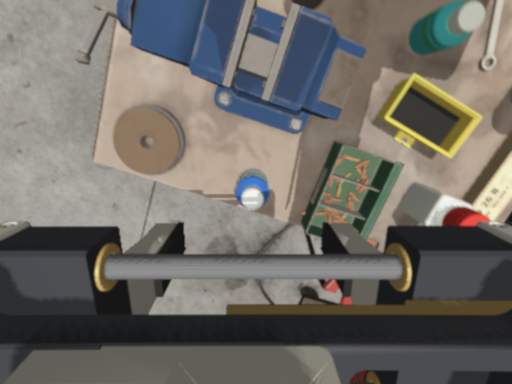

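Wrist view: blue's cap top at (251,198), tray centred at about (433,116), red cap at (467,217), decoy at the top right (445,28). These match the triangulated positions. Next I go above blue.

Call:
play_rows(commands=[[[0,0,-1.09,-5.4,0.2,10,8.7],[0,0,-1.09,-5.4,0.2,10,8.7],[0,0,-1.09,-5.4,0.2,10,8.7],[0,0,-1.09,-5.4,0.2,10,8.7],[0,0,-1.09,-5.4,0.2,10,8.7],[0,0,-1.09,-5.4,0.2,10,8.7],[0,0,-1.09,-5.4,0.2,10,8.7],[0,0,-1.09,-5.4,0.2,10,8.7]]])

```text
clock: 4.2
tool_pos: [0.6487, -0.0828, 0.2089]
orientation: [-180.0, 0.0, -104.0]
force: [0.1, 0.2, -0.6]
opening: 0.0874
gripper_force: 0.0
```

Call:
play_rows(commands=[[[0,0,-0.09,0,0,0,8.7],[0,0,-0.09,0,0,0,8.7]]])

```text
clock: 4.37
tool_pos: [0.6488, -0.0826, 0.209]
orientation: [-180.0, 0.0, -98.9]
force: [0.3, 0.6, 0.3]
opening: 0.0873
gripper_force: 0.0
```

```bash
cat >> h.py <<'E'
def blob(s,lo,hi,box=None):
    """largest HSV blob: centroid, contour"""
    m=cv2.inRange(cv2.cvtColor(s["color"],cv2.COLOR_RGB2HSV),np.array(lo),np.array(hi))
    if box is not None:
        z=np.zeros_like(m); x,y,w,h=[int(v) for v in box]; z[max(y,0):y+h,max(x,0):x+w]=1; m=m*z
    c=max(cv2.findContours(m,cv2.RETR_EXTERNAL,cv2.CHAIN_APPROX_NONE)[0],key=cv2.contourArea)
    return c
def tool(p,dz=None):
    q,Rt=pose(); return (Rt.T@(np.array(p)-q)*100).round(2)
E
python3 - <<'E'
from h import *
print(pose()[0],ctrl.get_obs()["orientation"].round(1))
s=snap("wrist"); save(s,"w2.png")
for t in ["neutraliser","tray"]:
    print(t,[(round(d["conf"],2),np.round(d["bbox"],1).tolist()) for d in ctrl.find_in(s,t)[:3]])
u=proj(s,[.65,-.079,.098]); print(u)
c=blob(s,(0,0,150),(180,60,255),(u[0]-45,u[1]-45,90,90))
(x,y),r=cv2.minEnclosingCircle(c); print(x,y,r,cv2.contourArea(c),cv2.boundingRect(c)); p=atz(s,x,y,.098); print(p, r/272*np.linalg.norm(p-s["o"]))
E
```

```text
[ 0.64881933 -0.08264646  0.20896394] [-180.     0.   -98.9]
neutraliser [(0.6, [225.3, 144.7, 46.8, 51.1])]
tray []
[252.63554216 181.44689853]
251.5 180.5 62.93260192871094 7148.5 (207, 136, 90, 90)
[ 0.65113312 -0.08033324  0.098     ] 0.07348023943559885
```

View pics/w2.png

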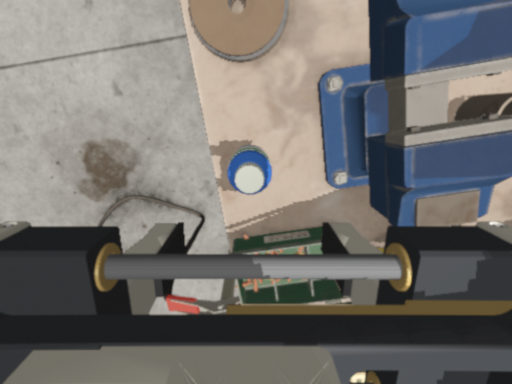

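Call:
play_rows(commands=[[[0,0,0,-0.3,-0.4,4,8.7],[0,0,0,-0.3,-0.4,8,8.7],[0,0,0,-0.3,-0.4,11,8.7],[0,0,0,-0.3,-0.4,13,8.7],[0,0,0,-0.3,-0.4,13,8.7],[0,0,0,-0.3,-0.4,13,2.5],[0,0,0,-0.3,-0.4,13,2.5],[0,0,0,-0.3,-0.4,13,2.5]]])

```text
clock: 5.18
tool_pos: [0.6552, -0.0789, 0.0807]
orientation: [-179.8, 0.0, -99.1]
force: [1.4, 0.8, 0.4]
opening: 0.0723
gripper_force: 0.0
```

Call:
play_rows(commands=[[[0,0,0,0,0,0,2.5],[0,0,0,0,0,0,2.5],[0,0,0,0,0,0,2.5],[0,0,0,0,0,0,2.5],[0,0,0,0,0,0,2.5],[0,0,0,0,0,0,2.5]]])

```text
clock: 5.68
tool_pos: [0.6537, -0.0788, 0.0784]
orientation: [-180.0, 0.0, -99.1]
force: [0.5, 1.0, -0.5]
opening: 0.0325
gripper_force: 0.0
```

Call:
play_rows(commands=[[[0,0,0,0,0,0,2.5],[0,0,0,0,0,0,2.5],[0,0,0,0,0,0,2.5]]])

```text
clock: 5.93
tool_pos: [0.6537, -0.0789, 0.0783]
orientation: [180.0, -0.0, -99.1]
force: [0.3, 0.6, 0.2]
opening: 0.0252
gripper_force: 0.0
```

Run:
```python
from h import *
s=snap("wrist"); save(s,"w3.png"); print(ctrl.find_in(s,"neutraliser"))
```

```text
[{'bbox': [217.8, 155.1, 69.7, 85.7], 'conf': 0.55}]
```

View pics/w3.png

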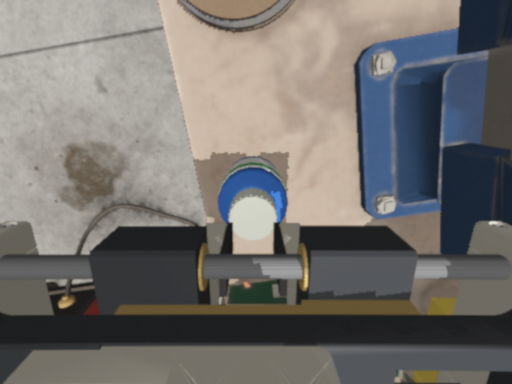

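The wrist picture shows the cap at (253,217) and the fingers shut to 25 mm at rows 225 and below, so the grasp missed or squeezed out. I'll check whether the bottle moved.

Run:
```python
from h import *
a=snap("scene");b=snap("side");w=snap("wrist")
f0=cv2.imread("pics/scene0.png")[:,:,::-1];g0=cv2.imread("pics/side0.png")[:,:,::-1]
for s,i0,box in ((a,f0,(255,225,40,55)),(b,g0,(210,140,35,50))):
    for im in (i0,s["color"]):
        c=blob(dict(color=im),(100,120,60),(125,255,255),box); print(cv2.boundingRect(c),cv2.contourArea(c))
for z in(.098,): print(atz(w,253,216.5,z))
print(pose())
P=pose()[0]
for q in ([0,0,0],[.0095,.0125,0],[.0095,.0225,0],[-.0095,.0125,0],[.0095,.0125,-.038]): print(q,proj(w,P+pose()[1]@np.array(q)).round())
im=w["color"][170:330,170:340]; 
left=np.hstack([cv2.resize(im,None,fx=2.2,fy=2.2),cv2.resize(a["color"][200:290,220:330],(374,352-46))[:0] if 0 else np.zeros((352,0,3),np.uint8)])
r=cv2.resize(a["color"][190:300,210:330],(384,352),interpolation=3)
cv2.imwrite("pics/c1.png",np.hstack([left,r])[:,:,::-1])
```

```text
(263, 241, 22, 15) 167.5
(264, 241, 21, 15) 166.5
(221, 157, 17, 11) 102.5
(221, 157, 17, 11) 103.0
[ 0.65319075 -0.08402741  0.098     ]
(array([ 0.65367395, -0.07886584,  0.07832636]), array([[-1.57289390e-01, -9.87552551e-01, -7.71756424e-05],
       [-9.87552554e-01,  1.57289392e-01, -1.90653645e-05],
       [ 3.09669592e-05,  7.32162232e-05, -9.99999997e-01]]))
[0, 0, 0] [253. 213.]
[0.0095, 0.0125, 0] [270. 202.]
[0.0095, 0.0225, 0] [283. 202.]
[-0.0095, 0.0125, 0] [269. 224.]
[0.0095, 0.0125, -0.038] [273. 221.]
```

View pics/c1.png

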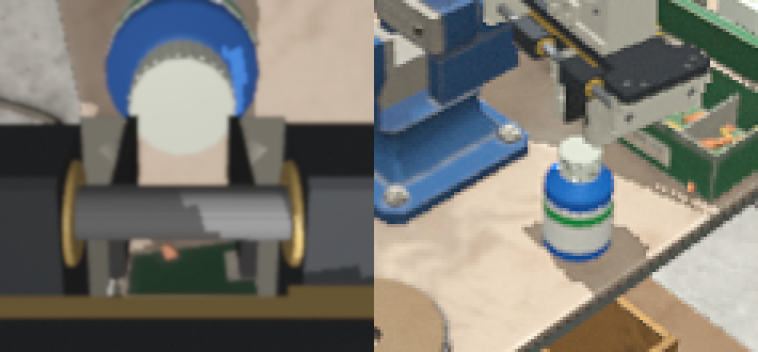

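The bottle has not moved, and in both views the fingers look to be above and behind the cap, so the visible tips sit about 4 cm higher than the reported TCP. I'll open and go lower. With the TCP at z 0.045 and the gripper open this is safe either way, and the closed width (34 or 58 mm) will tell which is right.

Call:
play_rows(commands=[[[0,0,0,0.3,0,0,8.7],[0,0,0,0.3,0,0,8.7],[0,0,0,0.3,0,0,8.7],[0,0,0,0.3,0,0,8.7],[0,0,0,0.3,0,0,8.7],[0,0,0,0.3,0,0,8.7],[0,0,0,0.3,0,0,8.7],[0,0,0,0.3,0,0,8.7]]])

```text
clock: 6.85
tool_pos: [0.6532, -0.0818, 0.0783]
orientation: [180.0, -0.0, -99.1]
force: [0.9, -0.1, -0.2]
opening: 0.0731
gripper_force: 0.0
```

Call:
play_rows(commands=[[[0,0,0,0,0,1,8.7],[0,0,0,0,0,2,8.7],[0,0,0,0,0,2.7,8.7],[0,0,0,0,0,2.7,8.7]]])

```text
clock: 7.18
tool_pos: [0.6514, -0.0819, 0.0485]
orientation: [179.8, -0.0, -99.1]
force: [-0.9, -0.7, -0.6]
opening: 0.0869
gripper_force: 0.0
```

Run:
```python
from h import *
w=snap("wrist");a=snap("scene");P,Rt=pose();print(P,ctrl.get_obs()["force"])
for q in ([0,0,0],[.0095,.0435,0],[.0095,.0435,-.04],[0.0,.0435,-.04]): print(q,proj(w,P+Rt@np.array(q)).round(),proj(a,P+Rt@np.array(q)).round())
l=cv2.resize(w["color"][150:330,100:410],None,fx=1.24,fy=1.6,interpolation=3)
l=cv2.resize(w["color"][150:340,100:410],(400,245),interpolation=3)
r=cv2.resize(a["color"][190:290,220:350],(390,300),interpolation=3)
c=np.zeros((300,790,3),np.uint8);c[:245,:400]=l;c[:,400:]=r
cv2.imwrite("pics/c2.png",c[:,:,::-1])
```

```text
[ 0.65277528 -0.08191429  0.05047342] [-0.94862237  0.06272709 -0.10896138]
[0, 0, 0] [252. 214.] [273. 250.]
[0.0095, 0.0435, 0] [309. 202.] [261. 243.]
[0.0095, 0.0435, -0.04] [322. 224.] [261. 231.]
[0.0, 0.0435, -0.04] [321. 238.] [264. 230.]
```

View pics/c2.png

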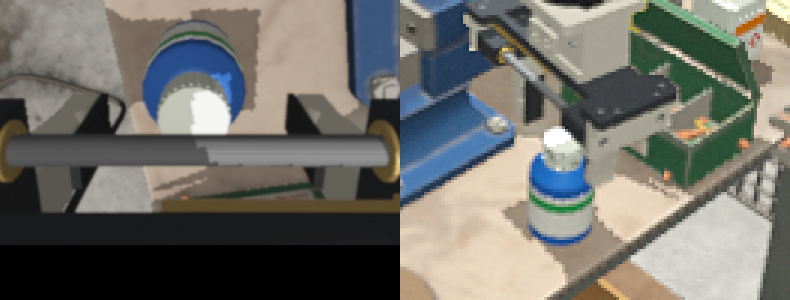

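The right picture shows the bottle undisturbed. In both views the real fingertips sit at tool z = -4 cm from the reported TCP (predicted (322,224) matches the seen tip). So I'll treat the real tip as TCP + 4 cm up and check it by the grip.

Call:
play_rows(commands=[[[0,0,0,0.2,0,0.8,8.7],[0,0,0,0.2,0,1.3,8.7],[0,0,0,0.2,0,1.3,2.5],[0,0,0,0.2,0,1.3,2.5],[0,0,0,0.2,0,1.3,2.5],[0,0,0,0.2,0,1.3,2.5],[0,0,0,0.2,0,1.3,2.5],[0,0,0,0.2,0,1.3,2.5]]])

```text
clock: 7.95
tool_pos: [0.6531, -0.0838, 0.0386]
orientation: [-180.0, 0.0, -99.1]
force: [-0.3, 0.1, 0.7]
opening: 0.0523
gripper_force: 0.0
```

Call:
play_rows(commands=[[[0,0,0,0,0,0,2.5],[0,0,0,0,0,0,2.5],[0,0,0,0,0,0,2.5],[0,0,0,0,0,0,2.5]]])

```text
clock: 8.28
tool_pos: [0.653, -0.0838, 0.0384]
orientation: [-180.0, 0.0, -99.0]
force: [-0.2, 0.6, -0.2]
opening: 0.0319
gripper_force: 30.0
```

Call:
play_rows(commands=[[[0,0,0,0,0,-2,2.5],[0,0,0,0,0,-5,2.5],[0,0,0,0,0,-9,2.5],[0,0,0,0,0,-13,2.5],[0,0,0,0,0,-17,2.5],[0,0,0,0,0,-20,2.5],[0,0,0,0,0,-22,2.5]]])

```text
clock: 8.87
tool_pos: [0.6537, -0.0839, 0.2625]
orientation: [-179.8, 0.0, -99.0]
force: [1.0, 0.9, -2.3]
opening: 0.0319
gripper_force: 30.0
```

Call:
play_rows(commands=[[[0,0,0,-2,1.6,0,2.5],[0,0,0,-5,4,0,2.5],[0,0,0,-8,6.3,0,2.5],[0,0,0,-11,8.7,0,2.5],[0,0,0,-14,11.1,0,2.5],[0,0,0,-17,13.4,0,2.5],[0,0,0,-20,15.8,0,2.5],[0,0,0,-23,18.2,0,2.5]]])

```text
clock: 9.53
tool_pos: [0.5077, 0.1731, 0.2581]
orientation: [180.0, -0.0, -99.1]
force: [0.8, 0.4, -2.4]
opening: 0.0316
gripper_force: 30.0
```

Call:
play_rows(commands=[[[0,0,0,-3,2.4,0,2.5],[0,0,0,-6,4.7,0,2.5],[0,0,0,-8,6.3,0,2.5],[0,0,0,-8,6.3,0,2.5],[0,0,0,-8,6.3,0,2.5]]])

```text
clock: 9.95
tool_pos: [0.4586, 0.262, 0.258]
orientation: [180.0, -0.0, -98.9]
force: [0.7, -0.8, -2.9]
opening: 0.0323
gripper_force: 30.0
```

```bash
cat > tray.py <<'E'
from h import *
from scipy.optimize import least_squares
def dark(s,box):
    hsv=cv2.cvtColor(s["color"],cv2.COLOR_RGB2HSV); return cv2.inRange(hsv,np.array((22,120,60)),np.array((35,255,255)))
def fit(views,x0=(.44,.1615,-8.9)):
    """views: list of (snap, yellow outer contour Nx2). fit hull of projected rim/base box to hull of mask"""
    L=[]
    def model(x):
        c,t=np.array(x[:2]),np.radians(x[2]); Rz=np.array([[np.cos(t),-np.sin(t)],[np.sin(t),np.cos(t)]])
        pts=[]
        for hx,hy,z in((.0395,.070,.04),(.0355,.066,0)):
            for a in(-1,1):
                for b in(-1,1): pts.append([*(c+Rz@[a*hx,b*hy]),z])
        return pts
    def hullpix(s,x):
        return cv2.convexHull(np.array([proj(s,p) for p in model(x)],np.float32))
    def f(x):
        r=[]
        for s,c in views:
            h=hullpix(s,x)
            r+=[cv2.pointPolygonTest(h,(float(u),float(v)),True) for u,v in c]
        return r
    return least_squares(f,x0,x_scale=(.01,.01,5),diff_step=1e-3,loss="soft_l1"),hullpix
E
python3 - <<'E'
from tray import *
p,Rt=pose();print(p)
w=snap("wrist");save(w,"w4.png");a=snap("scene");b=snap("side")
V=[]
for s,n in((w,"w"),(a,"a"),(b,"b")):
    d=[(q["conf"],np.round(q["bbox"]).tolist()) for q in ctrl.find_in(s,"tray")[:2]];print(n,d,proj(s,[.44,.16,.04]).round())
    m=dark(s,0)
    c=max(cv2.findContours(m,cv2.RETR_EXTERNAL,cv2.CHAIN_APPROX_NONE)[0],key=cv2.contourArea);print(cv2.boundingRect(c),cv2.contourArea(c))
cv2.imwrite("pics/w4m.png",dark(w,0))
E
```

```text
[0.45863039 0.26196172 0.25799177]
w [(0.96, [221.0, 38.0, 68.0, 103.0])] [255.  90.]
(226, 38, 61, 103) 5282.5
a [(0.9, [260.0, 182.0, 34.0, 31.0])] [281. 189.]
(259, 181, 41, 30) 558.0
b [(0.97, [203.0, 221.0, 58.0, 43.0])] [232. 241.]
(201, 221, 60, 45) 976.0
```

View pics/w4.png

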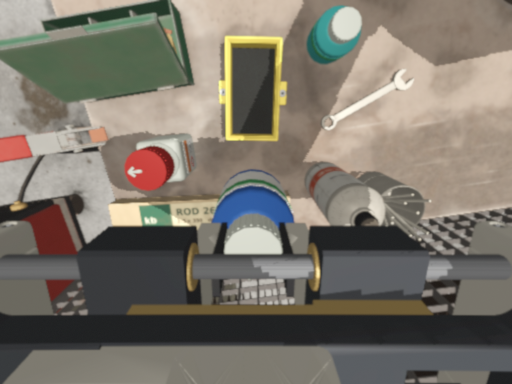

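The wrist view shows the yellow tray rim at x 224–283, y 36–141, clean and unobstructed. The red cap is at (150,168) with its arrow pointing left, the gel body's top edge is at y≈140, and the blue bottle is held. Now I fit the tray.

Run:
```python
from tray import *
p,Rt=pose()
w=snap("wrist");a=snap("scene");b=snap("side")
V=[]
for s,n in((w,"w"),(a,"a"),(b,"b")):
    m=dark(s,0)
    if n=="w": m=cv2.morphologyEx(cv2.morphologyEx(m,cv2.MORPH_CLOSE,np.ones((3,3))),cv2.MORPH_CLOSE,np.ones((3,3)))
    c=max(cv2.findContours(m,cv2.RETR_EXTERNAL,cv2.CHAIN_APPROX_NONE)[0],key=cv2.contourArea)[:,0].astype(float)
    h=cv2.convexHull(c.astype(np.float32))
    k=[cv2.pointPolygonTest(h,(float(u),float(v)),True)<2.5 for u,v in c] if n!="w" else (abs(c[:,1]-92)>14)
    V.append((s,c[np.array(k)]))
for sel in ([0],[2],[0,1,2],[0,2]):
    r,_=fit([V[i] for i in sel]); print(sel,r.x.round(4),np.median(abs(np.array(r.fun))).round(2),np.abs(r.fun).max().round(1))
# direct rim corners
c=V[0][1]; q=cv2.boxPoints(cv2.minAreaRect(c.astype(np.float32))); Q=np.array([atz(w,u,v,.04)[:2] for u,v in q]);print(Q.round(4).tolist(),Q.mean(0).round(4),[np.linalg.norm(Q[i]-Q[i-1]).round(4) for i in range(4)])
# held bottle, red cap
c=blob(w,(0,180,90),(8,255,255),(100,120,100,80)); c2=blob(w,(170,180,90),(180,255,255),(100,120,100,80)) if 0 else c
e=cv2.fitEllipse(cv2.convexHull(c)); print("red",e,cv2.boundingRect(c)); print(atz(w,*e[0],.13).round(4))
m=w["color"]; R0=cv2.boundingRect(c);
```

```text
[0] [  0.4438   0.163  -10.0465] 1.17 3.4
[2] [ 0.4415  0.1619 -8.8289] 0.52 4.8
[0, 1, 2] [  0.4434   0.163  -10.094 ] 1.03 8.7
[0, 2] [  0.4435   0.1628 -10.0509] 1.16 5.2
[[0.4697, 0.0878], [0.3944, 0.0999], [0.4118, 0.2361], [0.4953, 0.2227]] [0.4428 0.1616] [np.float64(0.1374), np.float64(0.0763), np.float64(0.1374), np.float64(0.0845)]
red ((154.31504821777344, 167.5002899169922), (36.94080352783203, 38.8962516784668), 87.45076751708984) (146, 149, 28, 35)
[0.577  0.2319 0.13  ]
```

Run:
```python
from tray import *
w=snap("wrist")
hsv=cv2.cvtColor(w["color"],cv2.COLOR_RGB2HSV)
print([hsv[90,x].tolist() for x in range(218,292,3)]); 
print([hsv[y,254].tolist() for y in list(range(32,56,2))+list(range(124,148,2))])
sub=(slice(30,150),slice(215,295))
for T in (50,70):
    m=np.zeros(hsv.shape[:2],np.uint8); m[sub]=((hsv[sub][:,:,2]<T)*255)
    c=max(cv2.findContours(m,cv2.RETR_EXTERNAL,cv2.CHAIN_APPROX_NONE)[0],key=cv2.contourArea)
    r=cv2.minAreaRect(c);q=cv2.boxPoints(r);Q=np.array([atz(w,u,v,.004)[:2] for u,v in q])
    print(T,r,Q.mean(0).round(4),[np.linalg.norm(Q[i]-Q[i-1]).round(4) for i in range(4)],[np.degrees(np.arctan2(*(Q[i]-Q[i-1])[::-1])).round(1) for i in range(4)])
g=cv2.cvtColor(w["color"],cv2.COLOR_RGB2LAB)
```

```text
[[17, 38, 197], [30, 65, 247], [21, 24, 201], [28, 111, 255], [26, 130, 251], [23, 99, 106], [25, 21, 72], [24, 18, 70], [30, 14, 71], [30, 14, 72], [25, 21, 72], [30, 17, 73], [24, 18, 72], [30, 14, 73], [30, 15, 50], [23, 23, 44], [30, 17, 45], [30, 17, 45], [23, 22, 46], [24, 155, 148], [25, 145, 204], [24, 107, 217], [24, 91, 215], [23, 122, 178], [14, 51, 116]]
[[16, 47, 185], [15, 47, 184], [19, 61, 193], [28, 112, 251], [26, 131, 245], [25, 139, 233], [25, 156, 170], [24, 158, 126], [24, 140, 109], [26, 28, 72], [25, 21, 72], [24, 18, 72], [20, 17, 45], [20, 17, 45], [30, 17, 45], [38, 22, 46], [40, 17, 46], [23, 115, 82], [24, 156, 154], [25, 149, 199], [25, 137, 214], [18, 74, 131], [15, 53, 124], [14, 56, 124]]
50 ((269.4740905761719, 96.12002563476562), (28.479778289794922, 87.07170867919922), 20.323135375976562) [0.4204 0.1712] [np.float64(0.0465), np.float64(0.1285), np.float64(0.0428), np.float64(0.1297)] [np.float64(-29.1), np.float64(-120.4), np.float64(152.5), np.float64(61.2)]
70 ((268.5947265625, 95.79434204101562), (30.35527801513672, 89.64183807373047), 20.323135375976562) [0.4217 0.1707] [np.float64(0.0496), np.float64(0.1322), np.float64(0.0455), np.float64(0.1335)] [np.float64(-29.1), np.float64(-120.5), np.float64(152.6), np.float64(61.2)]
```

```bash
cat > mat.py <<'E'
from h import *
def mat(w,c=(.4435,.162)):
    hsv=cv2.cvtColor(w["color"],cv2.COLOR_RGB2HSV)
    m=np.zeros(hsv.shape[:2],np.uint8); u,v=proj(w,[*c,.004]).astype(int)
    y0,x0=max(v-70,0),max(u-50,0); sub=(slice(y0,v+70),slice(x0,u+50))
    m[sub]=((hsv[sub][:,:,2]<90)&(hsv[sub][:,:,1]<60))*255
    m=cv2.morphologyEx(m,cv2.MORPH_OPEN,np.ones((5,5)))
    n,l,st,ce=cv2.connectedComponentsWithStats(m); k=l[v,u]
    cc=max(cv2.findContours((l==k).astype(np.uint8),cv2.RETR_EXTERNAL,cv2.CHAIN_APPROX_NONE)[0],key=cv2.contourArea)
    P=np.array([atz(w,x,y,.004)[:2]*1000 for x,y in cc[:,0]],np.float32)
    return cv2.minAreaRect(P), cv2.boundingRect(cc)
E
python3 - <<'E'
from mat import *
w=snap("wrist");print(mat(w))
hsv=cv2.cvtColor(w["color"],cv2.COLOR_RGB2HSV)
m=cv2.inRange(hsv,np.array((20,80,100)),np.array((35,255,255)));m[:30]=0;m[150:]=0;m[:,:222]=0;m[:,287:]=0
ys,xs=np.nonzero(m)
cc=np.vstack([c for c in cv2.findContours(m,cv2.RETR_EXTERNAL,cv2.CHAIN_APPROX_NONE)[0] if len(c)>20])[:,0]; cc=cc[abs(cc[:,1]-92)>16]
P=np.array([atz(w,x,y,.04)[:2]*1000 for x,y in cc],np.float32);print(cv2.minAreaRect(P))
E
```

```text
(((443.33624267578125, 160.82101440429688), (122.85734558105469, 60.55414581298828), 79.77539825439453), (234, 50, 41, 84))
((443.4599304199219, 160.80813598632812), (141.34239196777344, 81.13127899169922), 79.5760726928711)
```

Call:
play_rows(commands=[[[0,0,0,3,-0.1,0,2.5],[0,0,0,6,-0.1,0,2.5],[0,0,0,7.0,-0.1,2,2.5],[0,0,0,7.0,-0.1,6,2.5],[0,0,0,7.0,-0.1,10,2.5],[0,0,0,7.0,-0.1,14,2.5],[0,0,0,7.0,-0.1,15.8,2.5],[0,0,0,7.0,-0.1,15.8,2.5]]])

```text
clock: 11.17
tool_pos: [0.4471, 0.1892, 0.0961]
orientation: [179.7, -0.3, -99.1]
force: [-1.2, -0.9, -1.6]
opening: 0.032
gripper_force: 30.0
```

Run:
```python
from h import *
p,Rt=pose();print(p,ctrl.get_obs()["orientation"].round(1),ctrl.get_obs()["force"].round(1))
a=snap("scene");b=snap("side");w=snap("wrist")
for s,n,q in((a,"a",[.4488,.1923,.10]),(b,"b",[.4488,.1923,.10]),(w,"w",[*p[:2],.12])):
    u=proj(s,q);c=blob(s,(102,120,40),(125,255,255),(u[0]-50,u[1]-60,100,120));r=cv2.boundingRect(c);print(n,u.round(1),r,"cx",r[0]+r[2]/2)
    for z in(.06,.126,.158): print("   model center",z,proj(s,[*p[:2],z]).round(1))
```

```text
[0.44705866 0.18919522 0.09614451] [179.7  -0.3 -99.1] [-1.2 -0.9 -1.6]
a [290.7 171.4] (240, 199, 15, 19) cx 247.5
   model center 0.06 [289. 182.]
   model center 0.126 [290.1 164.6]
   model center 0.158 [290.6 155.8]
b [219.9 229.9] (208, 218, 23, 15) cx 219.5
   model center 0.06 [222.  240.9]
   model center 0.126 [220.8 221.7]
   model center 0.158 [220.1 211.6]
w [257.2 219.3] (212, 187, 82, 41) cx 253.0
   model center 0.06 [256.2 194. ]
   model center 0.126 [257.4 222.7]
   model center 0.158 [258.4 245.1]
```

Call:
play_rows(commands=[[[0,0,0,0,0,0,2.5],[0,0,0,0,0,1,2.5],[0,0,0,0,0,2,2.5],[0,0,0,0,0,3,2.5],[0,0,0,0,0,3,2.5]]])

```text
clock: 11.73
tool_pos: [0.4483, 0.1905, 0.0681]
orientation: [179.9, -0.1, -99.1]
force: [-0.9, -0.8, -1.9]
opening: 0.0319
gripper_force: 30.0
```

Call:
play_rows(commands=[[[0,0,0,0,0,0.7,2.5],[0,0,0,0,0,1.4,2.5],[0,0,0,0,0,2.1,2.5],[0,0,0,0,0,2.4,2.5],[0,0,0,0,0,2.4,2.5],[0,0,0,0,0,2.4,2.5]]])

```text
clock: 12.23
tool_pos: [0.4497, 0.1915, 0.0462]
orientation: [180.0, -0.0, -99.0]
force: [-0.3, 0.7, -2.3]
opening: 0.0318
gripper_force: 30.0
```

Call:
play_rows(commands=[[[0,0,0,0,0,0.2,2.5],[0,0,0,0,0,0.4,2.5],[0,0,0,0,0,0.4,2.5],[0,0,0,0,0,0.4,2.5]]])

```text
clock: 12.57
tool_pos: [0.4497, 0.1916, 0.0424]
orientation: [-180.0, 0.0, -99.1]
force: [-0.6, -1.2, -2.5]
opening: 0.0322
gripper_force: 30.0
```

Call:
play_rows(commands=[[[0,0,0,0,0,0.1,2.5],[0,0,0,0,0,0.1,6.5],[0,0,0,0,0,0.1,6.5],[0,0,0,0,0,0.1,6.5],[0,0,0,0,0,0.1,6.5],[0,0,0,0,0,0.1,6.5],[0,0,0,0,0,-2,6.5],[0,0,0,0,0,-4,6.5]]])

```text
clock: 13.23
tool_pos: [0.4489, 0.1908, 0.0819]
orientation: [179.9, -0.1, -99.1]
force: [1.2, -0.1, 0.6]
opening: 0.0644
gripper_force: 0.0
```

Call:
play_rows(commands=[[[0,0,0,0,0,-4,8.7],[0,0,0,0,0,-8,8.7],[0,0,0,0,0,-12,8.7],[0,0,0,0,0,-15,8.7],[0,0,0,0,0,-15,8.7]]])

```text
clock: 13.65
tool_pos: [0.4527, 0.1933, 0.2394]
orientation: [-179.5, 0.4, -99.0]
force: [0.6, 0.3, 0.9]
opening: 0.0865
gripper_force: 0.0
```

Run:
```python
from h import *
p,Rt=pose();print(p)
a=snap("scene");b=snap("side");w=snap("wrist")
for s,n,q in((a,"a",[.4488,.1923,.06]),(b,"b",[.4488,.1923,.06]),(w,"w",[.4488,.1923,.06])):
    print(n,[(round(d["conf"],2),np.round(d["bbox"],1).tolist()) for d in ctrl.find_in(s,"neutraliser")[:3]])
    u=proj(s,q);c=blob(s,(102,120,40),(125,255,255),(u[0]-40,u[1]-40,80,80));r=cv2.boundingRect(c);print(n,u.round(1),r,"cx",r[0]+r[2]/2)
    for z in (.004,.070,.102): print("   ",z,proj(s,[.4488,.1923,z]).round(1))
print([(round(d["conf"],2),np.round(d["bbox"],1).tolist()) for d in ctrl.find_in(w,"gel_bottle")],[(round(d["conf"],2),np.round(d["bbox"],1).tolist()) for d in ctrl.find_in(w,"cap")])
```

```text
[0.45274214 0.19330127 0.23942216]
a [(0.78, [240.6, 167.3, 14.4, 23.9]), (0.64, [280.8, 168.7, 19.2, 24.3])]
a [290.1 181.9] (250, 199, 5, 13) cx 252.5
    0.004 [289.2 195.9]
    0.07 [290.2 179.3]
    0.102 [290.8 170.9]
b [(0.72, [210.6, 227.5, 20.2, 28.8]), (0.57, [269.1, 229.5, 24.2, 39.9])]
b [220.7 241.4] (209, 233, 23, 17) cx 220.5
    0.004 [221.7 256.4]
    0.07 [220.5 238.5]
    0.102 [219.8 229.3]
w [(0.92, [230.8, 141.0, 44.1, 48.8]), (0.9, [310.2, 62.9, 52.2, 52.8])]
w [254.2 167. ] (233, 148, 41, 38) cx 253.5
    0.004 [254.  159.7]
    0.07 [254.2 168.5]
    0.102 [254.3 173.9]
[(0.63, [142.8, 180.3, 56.5, 54.8])] [(0.83, [122.4, 206.5, 54.8, 36.0]), (0.49, [136.6, 180.2, 61.6, 52.1])]
```

Call:
play_rows(commands=[[[0,0,0,-8.3,-12.4,-6,8.7],[0,0,0,-8.3,-12.4,-6,8.7],[0,0,0,-8.3,-12.4,-6,8.7],[0,0,0,-8.3,-12.4,-6,8.7],[0,0,0,-8.3,-12.4,-6,8.7],[0,0,0,-8.3,-12.4,-6,8.7]]])

```text
clock: 14.55
tool_pos: [0.5864, 0.2546, 0.2902]
orientation: [179.9, -0.1, -99.1]
force: [0.4, 0.2, -0.5]
opening: 0.0866
gripper_force: 0.0
```

Run:
```python
from h import *
p,Rt=pose();print(p,ctrl.get_obs()["orientation"].round(1))
w=snap("wrist");save(w,"w5.png")
for t in("gel_bottle","cap","cap_top"):print(t,[(round(d["conf"],2),np.round(d["bbox"],1).tolist()) for d in ctrl.find_in(w,t)[:2]])
u=proj(w,[.584,.230,.142]);print(u)
hsv=cv2.cvtColor(w["color"],cv2.COLOR_RGB2HSV)
red=((hsv[:,:,0]<9)|(hsv[:,:,0]>170))&(hsv[:,:,1]>150)&(hsv[:,:,2]>50)
c=max(cv2.findContours(red[:225].astype(np.uint8),cv2.RETR_EXTERNAL,cv2.CHAIN_APPROX_NONE)[0],key=cv2.contourArea)
r=cv2.boundingRect(c);print("red",r,cv2.minEnclosingCircle(c),cv2.fitEllipse(cv2.convexHull(c)))
x,y,ww,hh=r
hole=np.zeros(red.shape,np.uint8);cv2.drawContours(hole,[c],-1,1,-1);hole=(hole>0)&~red&(hsv[:,:,2]>150)&(hsv[:,:,1]<110)
ys,xs=np.nonzero(hole);print("white in cap",len(xs),xs.mean().round(1),ys.mean().round(1),xs.min(),xs.max(),ys.min(),ys.max())
V=hsv[:,:,2]
# ascii of surrounding: R red, W white, O orange, . other
for j in range(y-14,min(y+hh+14,228),2):
    print(''.join('R' if red[j,i] else 'W' if (hsv[j,i,1]<40 and V[j,i]>165) else 'w' if (hsv[j,i,1]<45) else 'o' if (hsv[j,i,1]>130 and 9<=hsv[j,i,0]<20) else '.' for i in range(x-18,x+ww+18,1)))
```

```text
[0.58636317 0.25455594 0.29019317] [ 1.799e+02 -1.000e-01 -9.910e+01]
gel_bottle [(0.59, [235.1, 126.1, 39.2, 39.2])]
cap [(0.58, [231.4, 134.8, 44.2, 39.7])]
cap_top [(0.73, [371.8, 150.8, 109.4, 66.8])]
[251.57896304 152.62056826]
red (234, 135, 38, 39) ((253.27218627929688, 154.224853515625), 19.50143814086914) ((253.09939575195312, 154.33819580078125), (36.54745101928711, 38.83329391479492), 169.52102661132812)
white in cap 83 243.2 156.6 238 251 152 162
WwWwWwwwwwWwwWWWWWWWWWWWwWWWWWWWWWWWWWWWWWWWWWWWwwwwwwwwwwwwwww...........
wWwwwwwwWWwwWWWWWWWWWWWWWWWWWWWWWWWWwWWWWWWWwWWwwwwwwwwwwww...............
wwWwwwWWwwwwwwWWWWWWWWWWWWWWwwwwwwwwwwwwwwwwwwwwwwwwwwwwww................
wwwwwwwwwwww...wwww.wwwwwwwwwwwwwwwwwwwwwwwwwwwwwwwwwwwww........w........
wwwwwww........wwwwwwwwwwwwwwwwwwWWWWWWWWWWWWWWWWWWWWWWWwww...w...........
wwwWwww.........wwwWWWWWWWWWWWWWWWWWWWWWWWWWWWWWWWWWWWWWWww.ww............
wwwwww.........wWWWWWWWWWWWWWWWWWWWWWWWWWWWWWWWWWWWWWWWWWww....w..........
www...........wwWWWWWWWWWWWWWw....RRRRRR...WWWWWWWWWWWWWWww..ww...........
...............wWWWWWWWWWWW..RRRRRRRR
[... 1212 characters left out ...]
RR.......................
.......................ww...RRRRRRRRRRRRRRRRRRRR..........................
................................RRRRRRRRRRR...............................
..........................................................................
..........................................................................
..........................................................................
......w...................................................................
..........................................................................
..........................................................................
..........................................................................
```

```bash
cat > arrow.py <<'E'
from h import *
def arrow(w):
    hsv=cv2.cvtColor(w["color"],cv2.COLOR_RGB2HSV)
    red=((hsv[:,:,0]<9)|(hsv[:,:,0]>170))&(hsv[:,:,1]>150)&(hsv[:,:,2]>50); red[225:]=0
    c=max(cv2.findContours(red.astype(np.uint8),cv2.RETR_EXTERNAL,cv2.CHAIN_APPROX_NONE)[0],key=cv2.contourArea)
    (x,y),r=cv2.minEnclosingCircle(c); ctr=atz(w,x,y,.142)
    hole=np.zeros(red.shape,np.uint8);cv2.drawContours(hole,[c],-1,1,-1)
    hole=cv2.erode(hole,np.ones((3,3)))
    wt=(255-hsv[:,:,1].astype(float))*(hole>0)*(hsv[:,:,2]>120); wt[wt<70]=0
    ys,xs=np.nonzero(wt); P=np.array([atz(w,a,b,.142)[:2] for a,b in zip(xs,ys)]); q=wt[ys,xs]
    m=(P*q[:,None]).sum(0)/q.sum(); C=((P-m)*q[:,None]).T@(P-m)/q.sum(); e,v=np.linalg.eigh(C); d=v[:,1]
    d=d*np.sign(d@(m-ctr[:2])); d2=m-ctr[:2]
    return ctr,r,len(xs),m,np.degrees(np.arctan2(d[1],d[0])),np.degrees(np.arctan2(d2[1],d2[0])),e
E
python3 - <<'E'
from arrow import *
w=snap("wrist"); print(pose()[0],arrow(w)); c=arrow(w)[0]; print(tool([c[0],c[1]+.012,.215]))
E
```

```text
[0.58437567 0.25361503 0.29241966] (array([0.58202088, 0.2324839 , 0.142     ]), 19.35294532775879, 796, array([0.58498652, 0.23512517]), np.float64(-19.50421338572515), np.float64(41.68919197762989), array([8.14968938e-05, 1.28999023e-04]))
[0.94 0.09 7.74]
```

Call:
play_rows(commands=[[[0,0,0,0.9,0.1,4,8.7],[0,0,0,0.9,0.1,7,8.7],[0,0,0,0.9,0.1,7,8.7],[0,0,0,0.9,0.1,7,8.7],[0,0,0,0.9,0.1,7,8.7]]])

```text
clock: 15.22
tool_pos: [0.5836, 0.2456, 0.2248]
orientation: [-179.9, 0.1, -99.0]
force: [0.6, 0.1, 1.9]
opening: 0.0871
gripper_force: 0.0
```

```bash
sed -i 's/wt\[wt<70\]=0/wt[(hsv[:,:,1]>120)|(hsv[:,:,2]<150)]=0; n,l,st,_=cv2.connectedComponentsWithStats((wt>0).astype(np.uint8),connectivity=4); wt[l!=1+np.argmax(st[1:,4])]=0/' arrow.py
python3 - <<'E'
from arrow import *
w=snap("wrist"); save(w,"w6.png"); print(pose()[0],arrow(w))
hsv=cv2.cvtColor(w["color"],cv2.COLOR_RGB2HSV)
x,y=[int(v) for v in proj(w,[.582,.2325,.142])]
red=((hsv[:,:,0]<9)|(hsv[:,:,0]>170))&(hsv[:,:,1]>150)
for j in range(max(y-55,0),y+36,2):
    print(j,''.join('R' if red[j,i] else 'W' if (hsv[j,i,1]<60 and hsv[j,i,2]>180) else 'w' if (hsv[j,i,1]<45) else 'o' if (hsv[j,i,1]>130 and 9<=hsv[j,i,0]<20) else '.' for i in range(x-40,x+44)))
E
```

```text
[0.58391495 0.24595132 0.22515761] (array([0.5822527, 0.23145  , 0.142    ]), 24.044004440307617, 125, array([0.59578901, 0.23356497]), np.float64(-2.597033494038149), np.float64(8.880319164246233), array([8.19778887e-06, 1.76927565e-05]))
117 WWwwWWWWWWWWWwWWWwwwwwwwwww...wwwwWWWWWWWWWWWWWWWWWWWWWWWWWWWWWWWwww.wwwwwwwwwwwwww.
119 WWWWWWWWWWWWWWWWWWwwwwwwwwwwwwwwWWWWWWWWWWWWWWWWWWWWWWWWWWWWWWWWwwwwwwwwwwwwwwww....
121 WWWWWWWWWWWWWWWWWWWWwwWWWwwwwwWWWWWWWWWWWWWWWWWWWWWWWWWWWWWWWWwwwwwwwwwwwwww.w......
123 WWWWWWWWWWWWWWWWWWWWWWWWWWWwwwWWWWWWWWWWWWWWWWWWWWWWWWWWWWWWWwwwwwwwwwwwwww.........
125 WWWWWWWWWWWWWWWWWWWWWWWWWWWWWWWWWWWWWWWWWWWWWWWWWWWWWWWWWWWwwwwwwwwwwwwwww..........
127 WWWWWWWWWWWWWWWWWWWWWWWWWWWWWWWWWWWWWWWWWWWWWWWWWWWWWWWWWWwwwwwwwwwwwww.............
129 WWWWWWWWWWWWWWWWWWWWWWWWWWWWWWWWWWWWWWWWWWWWWWWWWWWWWWWWwwwwwwwwwww.ww..............
131 WWWWWWWWWWWWWWWWWWWWWWWWWWWWWWWWWWWWwwwwwWWWWWWwwwwWWWwwwwwwwwwwww.w................
133 WWWWWWWWWWWWWWWWWWWWWWWWWWWwwwwwwwwwwwwwwwwwwwwwwwwwwwwwwwwwwwwww...................
135 wwWWWWWwwwwwww..wwwwwwwwwwwwwwwwwwwwwwwwwwwwwwwwwwwwwww
[... 2533 characters left out ...]
........................RRRRRRRRRRRRRRRRRRRRR................................
195 ....................................RRRRRRRRRR......................................
197 ....................................................................................
199 ....................................................................................
201 ....................................................................................
203 ....................................................................................
205 ....................................................................................
207 ....................................................................................
```

Run:
```python
from arrow import *
im=cv2.cvtColor(cv2.imread("pics/w6.png"),cv2.COLOR_BGR2GRAY).astype(float)
g=cv2.GaussianBlur(im,(0,0),.8); w=snap("wrist")
r=arrow(w); print(proj(w,r[0]), r[0].round(4), r[4])
x0=int(proj(w,[.582,.2325,.142])[0])-40
pts=[]
for c in range(x0+20,x0+62):
    col=g[130:150,c]; d=np.diff(col); k=np.argmax(d); 
    if 0<k<len(d)-1: k=k+.5*(d[k-1]-d[k+1])/(d[k-1]-2*d[k]+d[k+1])
    pts.append((c,130+k+.5,d.max()))
pts=np.array(pts); print(np.c_[pts[:,1].round(1),pts[:,2].round()].tolist())
A=np.polyfit(pts[:,0],pts[:,1],1,w=None)
l=cv2.fitLine(pts[:,:2].astype(np.float32),cv2.DIST_HUBER,0,.01,.01).ravel()
a=atz(w,l[2]-20*l[0],l[3]-20*l[1],.096);b=atz(w,l[2]+20*l[0],l[3]+20*l[1],.096);print("edge yaw",np.degrees(np.arctan2(*(a-b)[1::-1])))
```

```text
[252.8235321 171.       ] [0.5822 0.2313 0.142 ] -2.017787604127815
[[141.8, 34.0], [141.7, 38.0], [141.7, 39.0], [141.6, 38.0], [141.7, 37.0], [141.7, 36.0], [141.6, 35.0], [141.2, 34.0], [140.9, 34.0], [140.8, 36.0], [140.8, 38.0], [140.7, 39.0], [140.6, 39.0], [140.5, 39.0], [140.4, 38.0], [140.2, 36.0], [140.1, 35.0], [140.0, 35.0], [139.8, 37.0], [139.8, 38.0], [139.7, 39.0], [139.6, 40.0], [139.5, 40.0], [139.5, 40.0], [139.4, 39.0], [139.3, 38.0], [139.1, 37.0], [139.0, 37.0], [138.9, 38.0], [138.8, 40.0], [138.7, 40.0], [138.6, 40.0], [138.6, 39.0], [138.7, 38.0], [138.6, 37.0], [138.4, 37.0], [138.3, 37.0], [138.3, 38.0], [138.5, 38.0], [138.7, 37.0], [139.1, 31.0], [139.9, 23.0]]
edge yaw -3.154697964155439
```

Call:
play_rows(commands=[[[0,0,0,1.5,-0.1,4,8.7],[0,0,0,1.5,-0.1,8,8.7],[0,0,0,1.5,-0.1,12,8.7],[0,0,0,1.5,-0.1,14,8.7],[0,0,0,1.5,-0.1,15,8.7],[0,0,0,1.5,-0.1,15,8.7]]])

```text
clock: 15.82
tool_pos: [0.5812, 0.2302, 0.0713]
orientation: [179.9, -0.1, -99.0]
force: [0.4, 0.5, 1.3]
opening: 0.087
gripper_force: 0.0
```

Call:
play_rows(commands=[[[0,0,0,0,0,0,4],[0,0,0,0,0,0,4],[0,0,0,0,0,0,4],[0,0,0,0,0,0,4],[0,0,0,0,0,0,4],[0,0,0,0,0,0,4],[0,0,0,0,0,0,4]]])

```text
clock: 16.4
tool_pos: [0.5815, 0.2305, 0.073]
orientation: [-180.0, 0.0, -99.0]
force: [-0.3, 0.0, 3.1]
opening: 0.0503
gripper_force: 30.0
```

Call:
play_rows(commands=[[[0,0,0,0,0,-1,4],[0,0,0,0,0,-4,4],[0,0,0,0,0,-8,4],[0,0,0,0,0,-12,4],[0,0,0,0,0,-16,4],[0,0,0,0,0,-18,4],[0,0,0,0,0,-18,4],[0,0,0,0,0,-18,4]]])

```text
clock: 17.07
tool_pos: [0.5813, 0.2305, 0.2533]
orientation: [-180.0, 0.1, -99.1]
force: [0.1, 0.2, -6.7]
opening: 0.05
gripper_force: 30.0
```

Run:
```python
from h import *
p,Rt=pose();o=ctrl.get_obs();print(p,o["orientation"].round(2),o["force"].round(1),o["opening"],o["gripper_force"])
a=snap("scene");b=snap("side")
for s,n in((a,"a"),(b,"b")):
    hsv=cv2.cvtColor(s["color"],cv2.COLOR_RGB2HSV);red=(((hsv[:,:,0]<9)|(hsv[:,:,0]>170))&(hsv[:,:,1]>150)&(hsv[:,:,2]>50)).astype(np.uint8)
    q=[p[0],p[1],.18+.124];u=proj(s,q).astype(int);mm=np.zeros_like(red);mm[max(u[1]-25,0):u[1]+25,u[0]-25:u[0]+25]=1
    print(n,proj(s,q).round(1),cv2.boundingRect(red*mm),[(round(d["conf"],2),np.round(d["bbox"],1).tolist()) for d in ctrl.find_in(s,"gel_bottle")[:2]])
    print([proj(s,[p[0],p[1],z]).round(1).tolist() for z in(.18,.27,.286,.322)])
w=snap("wrist");hsv=cv2.cvtColor(w["color"],cv2.COLOR_RGB2HSV);red=(((hsv[:,:,0]<9)|(hsv[:,:,0]>170))&(hsv[:,:,1]>150)&(hsv[:,:,2]>50))
for j in range(180,260,3): print(j,''.join('R' if red[j,i] else 'W' if (hsv[j,i,1]<60 and hsv[j,i,2]>180) else 'w' if (hsv[j,i,1]<45) else '.' for i in range(200,310,2)))
```

```text
[0.58128143 0.23053096 0.2533364 ] [-1.7997e+02  1.0000e-01 -9.9070e+01] [ 0.1  0.2 -6.7] 0.05004816036457392 29.998669372871518
a [337.1 122.3] (329, 113, 14, 17) [(0.88, [322.2, 128.5, 27.0, 39.2])]
[[332.4, 160.6], [335.8, 133.2], [336.4, 128.1], [337.8, 116.4]]
b [158.7 147. ] (146, 138, 17, 23) [(0.8, [143.4, 157.8, 38.2, 42.4]), (0.26, [199.8, 222.9, 57.9, 42.3])]
[[166.0, 190.7], [160.8, 159.7], [159.8, 153.8], [157.5, 140.0]]
180 ........wwwwwwwwwwwwwwwwwwwwwwwwwwwwwwwwwwww...........
183 wWW....wwwwwwwwwwwwwwwwwwwwwwwwwwwwwwwwwwwwww..........
186 ..wWWwwwwwwwwwwwwwwwwwwwwwwwWWWWWWWWWWWWWWWWww........W
189 ....wwwwwwwwwwWWWWWWWWWWWWWWWWWWWWWWWWWWWWWWWw.......WW
192 .....wWWWWWWWWWWWWWWWWWWwWWWWWWWWWWWWWWWWWWWWww.....WWW
195 ....wWWWWWWWWWWWWWWWWWWWWWWWWWWWWWWWWWWWWWWWWww...WWWWW
198 ....wWWWWWWWWWWWWWWWWWWWWWWWWWWWWWWWWWWWWWWWWww..WWWWWW
201 ....wWWWWWWWWWWWWWWWWWWWWWWWWWWWWWWWWWWWWWWWWWw.WWWW.W.
204 .....wWWWWWWWWWWWWWWw.RRRRRRRRRR.wWWWWWWWWWWWWw........
207 .....wWWWWWWWWWWW.RRRRRRRRRRRRRRRRR..wWWWWWWWWw........
210 .....wWWWWWWWWw.RRRRRRRRRRRRRRRRRRRRRR.WWWWWWWw...WWWWW
21
[... 257 characters left out ...]
RRRRRRRRRRRRRRRRRRRRRRRRRRRRR.wwww..wwww
228 wwwwww...RRRRRRRRRRRRRRRRRRRRRRRRRRRRRRRRRRRR.wwwwwwwww
231 wwwwwwRRRRRRRRRRRRRRRRRRRRRRRRRRRRRRRRRRRRRRR.wwwwwwwww
234 wwwwww.RRRRRRRRRRRRRRRRRRRRRRRRRRRRRRRRRRRRRRRR.wwwwwww
237 wwwwwwRRRRRRRRRRRRRRRRRRRRRRRRRRRRRRRRRRRRRRRRR.wwwwwww
240 wwwww.RRRRRRRRRRRRRRRRRRRRRRRRRRRRRRRRRRRRRRRRRR.wwwwww
243 wwwwwRRRRRRRRRRRRRRRRRRRRRRRRRRRRRRRRRRRRRRRRRRR.wwwwww
246 wwww.RRRRRRRRRRRRRRRRRRRRRRRRRRRRRRRRRRRRRRRRRRRR.wwwww
249 wwwwRRRRRRRRRRRRRRRRRRRRRRRRRRRRRRRRRRRRRRRRRRRRR.wwwww
252 wwwwRRRRRRRRRRRRRRRRRRRRRRRRRRRRRRRRRRRRRRRRRRRRR.wwwww
255 wwwwwwwwwwwwwwwwwwwwwwwwwwwwww........wwwwwwwwwwwwwwwww
258 wwwwwwwwwwwwwwwwwwwwwwwwwwwwwwwwwwwwwwwwwwwwwwwwwwwwwww
```

Call:
play_rows(commands=[[[0,0,0.02,2,2,0,4],[0,0,0.05,4.5,4.6,0,4],[0,0,0.08,7,7.2,0,4],[0,0,0.1,9.7,10,0,4],[0,0,0.124,12.2,12.6,0,4],[0,0,0.124,12.2,12.6,0,4],[0,0,0.124,12.2,12.6,4,4],[0,0,0.124,12.2,12.6,8,4]]])

```text
clock: 17.98
tool_pos: [0.4391, 0.1307, 0.1736]
orientation: [-179.8, 0.3, -106.1]
force: [0.8, 0.8, -7.1]
opening: 0.0501
gripper_force: 30.0
```

Call:
play_rows(commands=[[[0,0,0,0,0,2,4],[0,0,0,0,0,3.5,4],[0,0,0,0,0,4,4],[0,0,0,0,0,4,4],[0,0,0,0,0,4,4],[0,0,0,0,0,4,4]]])

```text
clock: 18.48
tool_pos: [0.4387, 0.1302, 0.1335]
orientation: [-179.9, 0.1, -106.1]
force: [0.2, 0.4, -5.3]
opening: 0.05
gripper_force: 30.0
```

Run:
```python
from mat import *
p,Rt=pose();o=ctrl.get_obs();print(p,o["orientation"].round(2),o["force"].round(1),o["opening"],o["gripper_force"])
b=snap("side");a=snap("scene");w=snap("wrist")
# edges of yellow vs white bottle in side: project bottle bottom corners & tray rim corners
T=np.array([.4434,.1608]);t=np.radians(-9.8);Rz=np.array([[np.cos(t),-np.sin(t)],[np.sin(t),np.cos(t)]])
for s,n in((b,"side"),(a,"scene")):
    print(n,"rim",[proj(s,[*(T+Rz@[x*.0395,y*.07]),.04]).round(1).tolist() for x,y in((-1,-1),(1,-1),(1,1),(-1,1))])
    bb=p[2]-.073
    C=p[:2]+Rz@[0,.0015]
    print(n,"bottle base",[proj(s,[*(C+Rz@[x*.03,y*.03]),bb]).round(1).tolist() for x,y in((-1,-1),(1,-1),(1,1),(-1,1))])
    hsv=cv2.cvtColor(s["color"],cv2.COLOR_RGB2HSV); c=proj(s,[*C,bb+.03]).astype(int)
    for j in range(c[1]-14,c[1]+32): print(j,''.join('Y' if (20<=h<=35 and S>90 and v>70) else 'B' if(100<=h<=128 and S>110) else 'W' if(S<55 and v>150) else 'w' if (S<60 and v>100) else '.' for h,S,v in hsv[j,c[0]-40:c[0]+36].tolist()),c[0]-40 if j==c[1]-14 else '')
```

```text
[0.4386565  0.13019648 0.13348043] [-1.7993e+02  7.0000e-02 -1.0614e+02] [ 0.2  0.4 -5.3] 0.050000799698559494 29.999235388822854
side rim [[261.4, 235.6], [241.1, 220.0], [199.4, 245.7], [219.2, 263.7]]
side bottle base [[255.8, 229.8], [240.3, 217.9], [222.6, 228.7], [238.1, 241.4]]
206 ...............w....ww..wwWWWwWWWWWWWWWWWWWWWWWWWWWWWWwwwwwww...B...BBBBB.ww 199
207 ...............w..www...wwwWWwwWWWWWWWWWWWWWWWWWwWWWwwwwWwwWWwww......B.BBB. 
208 ..................w..w..wwwwWWwWWWWWWWWWWWWWWWwwWWwwww.wwWWWWwwWw........BBB 
209 .w................w.www.wwwwwwWWWWWWWWWWWWWWWwwWWwwwwwwwwWWWWWWWww.w.......B 
210 .www...............ww...wwwwwwwWWWWWWWWWWWWWWWWwwwwwwwwwwWWWWWWWWWWwww...... 
211 .wWwww...........www....wwwwwwwwWWWWWWWWWWWWWwwwwwwwwwwwWwWWWWWwWwwWwwww.BB. 
212 ..wwWww......w...ww.....wwwwwwwwwwWWWWWWWWWwwwwwwwwwwwwwWWWWwWWwWWWWWww..w.B 
213 ....wWw.w....w...w......wwwwwwwwwwwWWWWWWwwwwwwwwwwwwwwwWWWWWWWwWWWWwWWwww.w 
214 ......w.w....w..........wwwwwwwwwwwwWWWWwwwwwwwwwwww...wWWWWWWWwWWWWwWwWWWww 
215 ............w.w.........wwwwwwwwwwwwwwwwwwwwwwwwwww....wWWWWWWWWWwWwW
[... 6192 characters left out ...]
YYYYYYYYYYYYYYYYYYYYYYYYYYWW...wwwWWw....... 
202 BBBBB......BBBBBBBBBw..www.YYYYYYYYYYYYYYYYYYYYYYYYYYYYY.ww.......wWWWw..... 
203 BBB.....BBBBBBBBBBBBwWWWWWWwYYYYYYYYYYYYYYYYYYYYYYYYYYY............wWWWw.... 
204 B......BBBBBBBBBBBB.WWWWWWWWwYYYYYYYYYYYYYYYYYYYYYYY.w...............wwww... 
205 .....BBBBBBBBBBBBBBBwWWWWWWWWWYYYYYYYYYYYYYYYYYYYYYww.................wWwww. 
206 ...BBBBBBBBBBBBBBBB.WWWWWWWWWWW.YYYYYYYYYYYYYYYYWw......................wwwW 
207 .BBBBBBBBBBBBBBBBBBBWWWWWWWWWWWW.YYYYYYYYYYYYY.ww.........................ww 
208 BBBBBBBBBBBBBBBBBBBBwWWWWWWWWWWWW.YYYYYYYYYYwww............................. 
209 BBBBBBBBBBBBBBBBBBBBWWWWWWWWWWWWWW.YYYYYY.www...............................
```

Call:
play_rows(commands=[[[0,0,0,0,0,0.8,4],[0,0,0,0,0,1.6,4],[0,0,0,0,0,2.4,4],[0,0,0,0,0,2.6,4],[0,0,0,0,0,2.6,4]]])

```text
clock: 19.05
tool_pos: [0.4371, 0.1291, 0.1051]
orientation: [179.9, -0.1, -106.2]
force: [-0.0, 0.5, -4.8]
opening: 0.0499
gripper_force: 30.0
```

Call:
play_rows(commands=[[[0,0,0,0,0,0.4,4],[0,0,0,0,0,0.8,4],[0,0,0,0,0,1.2,4],[0,0,0,0,0,1.2,4]]])

```text
clock: 19.38
tool_pos: [0.4374, 0.1294, 0.0935]
orientation: [180.0, -0.0, -106.2]
force: [0.0, -0.8, -4.8]
opening: 0.0501
gripper_force: 30.0
```

Call:
play_rows(commands=[[[0,0,0,0,0,0.4,4],[0,0,0,0,0,0.8,4],[0,0,0,0,0,1.2,4],[0,0,0,0,0,1.6,4],[0,0,0,0,0,1.6,4],[0,0,0,0,0,1.6,4]]])

```text
clock: 19.88
tool_pos: [0.4377, 0.1295, 0.0781]
orientation: [180.0, -0.0, -106.2]
force: [-0.5, -0.5, -4.6]
opening: 0.0502
gripper_force: 30.0
```

Call:
play_rows(commands=[[[0,0,0,0,0,0.1,4],[0,0,0,0,0,0.2,4],[0,0,0,0,0,0.2,4],[0,0,0,0,0,0.2,4],[0,0,0,0,0,0.2,4],[0,0,0,0,0,0.2,4]]])

```text
clock: 20.38
tool_pos: [0.4382, 0.1298, 0.0769]
orientation: [-180.0, 0.0, -106.1]
force: [-2.0, -1.2, 4.3]
opening: 0.05
gripper_force: 30.0
```

Run:
```python
from h import *
p,_=pose();o=ctrl.get_obs();print(p,o["force"].round(1))
b=snap("side");a=snap("scene")
T=np.array([.4434,.1608]);t=np.radians(-9.8);Rz=np.array([[np.cos(t),-np.sin(t)],[np.sin(t),np.cos(t)]])
C=T+Rz@[0,-.0305];B=T+Rz@[0,.032]
for s,n in((b,"side"),(a,"scene")):
    print(n,[(round(d["conf"],2),np.round(d["bbox"],1).tolist()) for d in ctrl.find_in(s,"neutraliser")[:2]],[(round(d["conf"],2),np.round(d["bbox"],1).tolist()) for d in ctrl.find_in(s,"cap")[:1]])
    print("pred blue top",proj(s,[*B,.102]).round(1),"shoulder",proj(s,[*B,.07]).round(1),"gel cap rim",proj(s,[*C,.11]).round(1),"captop",proj(s,[*C,.146]).round(1))
    print("body top corners",[proj(s,[*(C+Rz@[x*.03,y*.03]),.094]).round(1).tolist() for x,y in((-1,-1),(1,-1),(1,1),(-1,1))])
    hsv=cv2.cvtColor(s["color"],cv2.COLOR_RGB2HSV); c=proj(s,[*T,.08]).astype(int)
    for j in range(c[1]-26,c[1]+30,2): print(j,''.join('Y' if (20<=h<=35 and S>90 and v>70) else 'B' if(100<=h<=128 and S>110) else 'R' if((h<9 or h>170) and S>150) else 'W' if(S<55 and v>150) else 'w' if (S<60 and v>100) else '.' for h,S,v in hsv[j,c[0]-40:c[0]+40].tolist()),c[0]-40 if j==c[1]-26 else '')
```

```text
[0.4381749  0.1298339  0.07688163] [-2.  -1.2  4.3]
side [(0.87, [267.4, 231.7, 24.5, 35.3]), (0.74, [209.0, 224.7, 22.3, 33.1])] [(0.5, [231.0, 201.9, 12.9, 19.1])]
pred blue top [219.8 229.3] shoulder [220.5 238.5] gel cap rim [239.3 215. ] captop [239.1 204. ]
body top corners [[256.4, 220.2], [240.5, 208.3], [222.5, 219.1], [238.3, 231.7]]
203 .........................w...........w.RRRR...................................ww 190
205 ........................ww...wwwww..ww.RRRRR........YY....................wwwwww 
207 ........................w..www...ww....RRRRRRRR....YY.................wwwww.wwww 
209 .........ww................wwwww.......RRRRRRRRRR...YY..w.........wwwwwwwwwwwww. 
211 ..........wWwww............ww..........RRRRRRRRRRRRR.wwwwwwwwwwwwwwwwwww.wwwWw.w 
213 .............wWw.w........w............RRRRRRRRRRRRRR.w.wwww....wwww.wwwWwWWwWwW 
215 ....................wwww...............RRRRRRRRRRRRR..wwwwwww..w.wwwWWWwwWWwWWWW 
217 .....................................wwwRRRRRRRRRRRR.wwwwwwwww.wWwWWWWWWWWWWWWWW 
219 ...................................wWWWWw.RRRRRRRRRR..www.w
[... 3662 characters left out ...]
Wwwwww.WWWWW 
193 ..BBBBBBBBBBB.w.w.YYYY.WWWWWWWWWW....WWWWWWWWWWWWWww..............wWw..wWWwWWWWW 
195 ..BBBBBBBBBBBw..w.YYYYYYYWWWWWWWWWWWWWWWWWW.YYYYYYYw..................wW....WWWW 
197 ..BBBBBBB....w.ww.YYYYYYYYYWWWWWWWWWWWYYYYYYYYYYYYYY.w....................WW...w 
199 BBBBB....BBBBw.ww.YYYYYYYYYYY.WW.YYYYYYYYYYYYYYYYYYYYYYYY.....................WW 
201 .....BBBBBBBBw.wwwYYYYYYYYYYYYYYYYYYYYYYYYYYYYYYYYYwW...wwwWWw.................. 
203 .BBBBBBBBBBBBwWWWWWWwYYYYYYYYYYYYYYYYYYYYYYYYYYY............wWWWw............... 
205 BBBBBBBBBBBBBWWWWWWWWWWYYYYYYYYYYYYYYYYYYYYYww.................wWwww............ 
207 BBBBBBBBBBBBBWWWWWWWWWWWW.YYYYYYYYYYYYY.ww.........................wwWWw........
```

Call:
play_rows(commands=[[[0,0,0,0,0,0.1,4],[0,0,0,0,0,0.2,4],[0,0,0,0,0,0.3,4],[0,0,0,0,0,0.4,4],[0,0,0,0,0,0.5,4],[0,0,0,0,0,0.6,4],[0,0,0,0,0,0.6,4],[0,0,0,0,0,0.6,4]]])

```text
clock: 21.35
tool_pos: [0.4384, 0.1299, 0.0712]
orientation: [-179.9, 0.0, -106.1]
force: [-2.7, -2.6, 11.3]
opening: 0.05
gripper_force: 30.0
```

Call:
play_rows(commands=[[[0,0,0,0,0,0.13,4],[0,0,-0.05,0,0,0.13,4],[0,0,-0.13,0,0,0.13,4],[0,0,-0.22,0,0,0.13,4],[0,0,-0.31,0,0,0.13,4],[0,0,-0.4,0,0,0.13,4],[0,0,-0.4,0,0,0.13,4]]])

```text
clock: 21.93
tool_pos: [0.4398, 0.1307, 0.0706]
orientation: [-179.8, 0.1, -82.9]
force: [0.1, -1.1, 11.9]
opening: 0.0502
gripper_force: 30.0
```

Run:
```python
from h import *
o=ctrl.get_obs();print(o["tool_pos"],o["orientation"].round(1),o["force"].round(1),o["moment"].round(2),o["joint_pos"].round(1))
```

```text
[0.43981397 0.13071042 0.07058709] [-1.798e+02  1.000e-01 -8.290e+01] [ 0.1 -1.1 11.9] [-0.41  0.31  0.02] [ 41.3   6.7 -35.3   0.1 -47.9 -34.3]
```

Call:
play_rows(commands=[[[0,0,-0.08,0,0,0.08,4],[0,0,-0.18,0,0,0.08,4],[0,0,-0.28,0,0,0.08,4],[0,0,-0.38,0,0,0.08,4],[0,0,-0.48,0,0,0.08,4],[0,0,-0.48,0,0,0.08,4]]])

```text
clock: 22.43
tool_pos: [0.4404, 0.1312, 0.0701]
orientation: [-179.7, -0.0, -55.3]
force: [0.8, -0.4, 12.4]
opening: 0.0502
gripper_force: 30.0
```

```bash
cat > st.py <<'E'
from arrow import *
o=ctrl.get_obs();print(o["tool_pos"].round(4),o["orientation"].round(1),o["force"].round(1),o["moment"].round(2),o["opening"])
b=snap("side");a=snap("scene")
for n in("gel_bottle","cap","neutraliser"):
  print(n,[[(round(d["conf"],2),np.round(d["bbox"],1).tolist()) for d in ctrl.find_in(s,n)[:2]] for s in(a,b)])
hsv=cv2.cvtColor(b["color"],cv2.COLOR_RGB2HSV)
for j in range(195,238,2): print(j,''.join('R' if((h<9 or h>170) and S>150) else 'B' if(100<=h<=128 and S>110) else 'o' if(9<=h<20 and S>130) else 'W' if(S<55 and v>150) else 'w' if (S<60 and v>100) else '.' for h,S,v in hsv[j,200:270].tolist()))
E
python3 st.py
```

```text
[0.4404 0.1312 0.0701] [-179.7   -0.   -55.3] [ 0.8 -0.4 12.4] [-0.16 -0.01  0.05] 0.05020536340775087
gel_bottle [[(0.79, [262.4, 174.6, 24.0, 28.1])], [(0.94, [221.2, 218.1, 31.9, 32.8])]]
cap [[(0.73, [266.5, 160.8, 15.8, 19.5]), (0.46, [263.0, 178.4, 23.4, 22.5])], [(0.68, [231.2, 201.7, 21.6, 22.3])]]
neutraliser [[(0.64, [291.9, 167.1, 10.4, 23.3]), (0.58, [240.7, 166.0, 15.4, 25.7])], [(0.64, [265.1, 231.5, 27.0, 35.3]), (0.6, [209.4, 225.9, 23.0, 30.9])]]
195 ww...www.......................wWWwwwWWwWWWWWWWWW...............BBBB..
197 ww.......................w...wwwwwwWwwwWWwWwwwwWWw....................
199 ww.w............................................................WW....
201 ww.......................w.....w....RRRRRR...WWWW................ww...
203 .........................w...w.RRRRRRRRRRRRRRR.WW.............BBBB.www
205 ..............ww...wwwwwww...RR...RRRRRRRRRRRRRR...wwww..w.ww.....BBBB
207 ..............w..wwwwwwwww..RRwWWWWWWRRRRRRRRRRRR..wwwwwwwwwW....B...B
209 w................w.wwwwwwww.RRRRRRRRRRRRRRRRRRRRR..wwwwwwWWWWWWwW.w...
211 wWwww............ww...wwwww.
[... 317 characters left out ...]
RR.wWWWWWwWWWWWWWWWWWWWWW
221 .......................wWWWWWWw.RRRRRRRRRRRRRR.WWWWWWWWWWWwWWwWWWwwWww
223 .......................wwwWWWWWWWw..RRRRRR..wWWWWWWWWwwWWWWWwWWWwWww..
225 ...w............wwWWWWWwwwwwWWWWWWWWWWWWWWWWWWwWWWwwwwwwwwwwWWWWWWWwww
227 .............wWWWWWWWWWWWWwwwwWWWWWWWWWWWWWWWWWwwwwwwww......WwWWWWWWW
229 ............wWWWWWWWWWWWWWWwwwwwwWWWWWWWWWWwwwwwwwwwww..www.wWWWWwwWWW
231 wwwww.......wWWWWWWWWWWWWWw.wwwwwwwwWWWWwwwwwwwwwww.oo.....wWWWWWWWWWW
233 wwwwwww......wwWWWWWWWWWww.BB.wwwwwwwwwwwwwwwWw.ooooo.......WWWWWWWWwW
235 wwwwwwwww.BBBww.wwwwW.wwwwwBBBBwwwwwwwwwwwww.ooooo..www.......WwWWWWWw
237 wwwwwwwww.BBB.wwwwwwwwww...BBBBBwwwwwwwww.ooooo.wwwwwww......wWWWWWWwW
```

Call:
play_rows(commands=[[[0,0,-0.08,0,0,0.03,4],[0,0,-0.18,0,0,0.03,4],[0,0,-0.28,0,0,0.03,4],[0,0,-0.38,0,0,0.03,4],[0,0,-0.39,0,0,0.03,4],[0,0,-0.39,0,0,0.03,4],[0,0,-0.39,0,0,0.03,4]]])

```text
clock: 23.42
tool_pos: [0.4408, 0.1313, 0.07]
orientation: [-179.7, -0.2, -33.3]
force: [2.5, -0.7, 12.6]
opening: 0.05
gripper_force: 30.0
```

```bash
python3 st.py
```

```text
[0.4408 0.1313 0.07  ] [-179.7   -0.2  -33.3] [ 2.5 -0.7 12.6] [-0.34 -0.44 -0.03] 0.050025339796281966
gel_bottle [[(0.86, [264.6, 176.7, 22.0, 24.7])], [(0.69, [223.4, 215.7, 31.6, 36.0])]]
cap [[(0.48, [271.6, 164.3, 13.0, 15.3])], [(0.62, [231.2, 202.6, 22.1, 22.4])]]
neutraliser [[(0.82, [240.1, 161.8, 16.2, 30.8])], [(0.97, [266.4, 230.6, 26.2, 38.1]), (0.73, [209.7, 224.4, 21.7, 30.7])]]
195 .........................o.....wWWWWWWwWwWWWWwWWWWWWWw..............BB
197 ..................................wwWWWwwWwwww......................BB
199 ................................w.www....wwwwWw....www...........BBBBB
201 ..............w...................RRRRRRRRR...W.....www.wwBBBB.www.BBB
203 ...w.wwwwww..w..w...............RRRRRRRRRRRRRRRR....wwwww.B...BBBB.www
205 ..wwwwww.......................RRRRRRRRRRRRRRRRRR...wwwwww...B....BBBB
207 ....wwwww.....w..............RR.WWwW..RRRRRRRRRRR..wwwwwwwWwwww.B....B
209 w....wwww........wwwwwwwwwww.RR.WW.RRRRRRRRRRRRRRR.wwwwwWwWWWWWWww....
211 wWwww.w.w...w....ww....wwwww..RRRRRRRRRRRRRRRRRRR...wwwwWWWWWwWWWWWWw.
213 ...wWw.w....w...w.....w
[... 247 characters left out ...]
RRR.WWww.wWWWWWWWWWWWWWwW
221 ........................WWWWWWW.RRRRRRRRRRRRRR.WWWWWWWwwWWWWWWWWWwWwww
223 .......................wwwWWWWWWWww.RRRRRR...WWWWWWWWWW.WwWWWwWWwWww..
225 ...w............wwWWWWWwwwwwWWWWWWWWWWWWWWWWWWWWWWWWWww..wWWwWWWWWWwww
227 .............wWWWWWWWWWWWWwwwwWWWWWWWWWWWWWWWWWWWwwwWWw...wWWwWWWWWWWW
229 ............wWWWWWWWWWWWWWWwwwwwwWWWWWWWWWWwwwwwwwwWwww...wwWWWWWwwWWW
231 wwwwww......wWWWWWWWWWWWWWw.wwwwwwwwWWWwwwwwwwwwwww.oo.....wWwWWWWWwWW
233 wwwwwww......wwWWWWWWWWWww.BB.wwwwwwwwwwwwwwwWw.ooooo........wWWWWWWwW
235 wwwwwwww..BBBww.wwwwWwwwwwwBBBBwwwwwwwwwwwwwwooooo..ww........WWwwWwWW
237 wwwwwwwww.BBB.wwwwwwwwww...BBBBBwwwwwwww..ooooo.wwwwwww......wWWWWwWWw
```

Call:
play_rows(commands=[[[0,0,0,0,0,-0.3,4],[0,0,0,0,0,-0.6,4],[0,0,0,0,0,-0.9,4],[0,0,0,0,0,-1.2,4],[0,0,0,0,0,-1.2,4],[0,0,0,0,0,-1.2,4]]])

```text
clock: 24.32
tool_pos: [0.4382, 0.1301, 0.0801]
orientation: [-179.9, -0.0, -33.4]
force: [1.6, 0.9, 1.7]
opening: 0.0502
gripper_force: 30.0
```

Call:
play_rows(commands=[[[0,0,0,0,0,-0.4,4],[0,0,0,0,0,-0.8,4],[0,0,0,0,0,-1.2,4],[0,0,0,0,0,-1.5,4],[0,0,0,0,0,-1.5,4],[0,0,0,0,0,-1.5,4]]])

```text
clock: 24.82
tool_pos: [0.4382, 0.13, 0.0953]
orientation: [-179.9, -0.0, -33.4]
force: [1.9, 1.6, 0.1]
opening: 0.0501
gripper_force: 30.0
```

```bash
python3 st.py
```

```text
[0.4382 0.13   0.0953] [-179.9   -0.   -33.4] [1.9 1.6 0.1] [ 0.33 -0.34 -0.03] 0.0501390201988641
gel_bottle [[(0.91, [261.3, 173.4, 22.5, 27.0])], [(0.69, [221.3, 215.7, 36.2, 35.3])]]
cap [[(0.7, [268.6, 155.8, 14.4, 14.3])], [(0.78, [231.9, 194.3, 20.8, 22.4]), (0.27, [221.6, 215.8, 33.8, 33.1])]]
neutraliser [[(0.49, [242.3, 164.0, 14.7, 28.8])], [(0.94, [266.8, 230.8, 22.5, 37.7]), (0.79, [210.5, 227.1, 21.1, 27.5])]]
195 ..wwwwwww.......................RRRRRRRRRRRRRRRRR....wwwwww...BB.BB.BB
197 ...w..www.....w................RRRRRRRRRRRRRRRRRRR...wwwww..BB.BBBB.B.
199 ......wwww.......w............RR.W..w..RRRRRRRRRRR..wwwwwwBwww..BBBBBB
201 .....wwwww.........w..wwwwwww.R.WWW.RRRRRRRRRRRRRR..wwwwwBBBBB.www..BB
203 ......w.ww.....w......wwwwwww.RRRRRRRRRRRRRRRRRRRRR..www......BBBB.www
205 ...............w...wwww.www...RRRRRRRRRRRRRRRRRRRR...ww.ww........BBBB
207 ..............w...ww..w.wwwww..RRRRRRRRRRRRRRRRRRR..wWwWwwWwwww......B
209 w................w.wwwww.wwww..RRRRRRRRRRRRRRRRRRR.WWWwwWwWWWWWww.w..B
211 wwwww...........www......wwww..RRRRRRRRRRRRRRRRRR.WWWWWWwWWwWWwWWWWw
[... 277 characters left out ...]
WWWWWwWww.WWWWWWWWwWwWWWW
221 ........................wWWWWWWWWWWWwwwwwwwwWWWWWWWWWWWWWWWWWwWWWwWww.
223 .......................wwwWWWWWWWWWWWWWWWWWWWWWWWWWWWWWw.WwWWWWWWww...
225 ................wwWWWWWwwwwwWWWWWWWWWWWWWWWWWWWWWWWWWww..wWWWWWWwWWwww
227 .............wWWWWWWWWWWWWwwwwwWWWWWWWWWWWWWwWWwww.wWWww.wwWWwWWWWWWwW
229 w............WWWWWWWWWWWWWWwwwwwwWwWWWWWWWWWwwwwwwwwwWww..wWWWWWWwWWWW
231 wwwwww......wWWWWWWWWWWWWWw.wwwwwwwWWWWWwwwwwwwwwWwwoo....wWWWWWWWWWWW
233 wwwwwww..w...wwWWWWWWWWWww.BB.wwwwwwwwwwwwwwwwwwwooooo......wWWWWWWWWW
235 wwwwwwww..BBBww.wwwwWwwwwwwBBBBwwwwwwwwwwwwww.ooooo.ww........WWwWWWWW
237 wwwwwwwww.BBB.wwwwwwwwww...BBBBBwwwwwwwwww.ooooo.wwwwww......wWWWWWWwW
```

Call:
play_rows(commands=[[[0,0,0,0,0,-1,4],[0,0,0,0,0,-2.2,4],[0,0,0,0,0,-3.4,4],[0,0,0,0,0,-4.6,4],[0,0,0,0,0,-5.6,4],[0,0,0,0,0,-5.6,4],[0,0,0,0,0,-5.6,4],[0,0,0,0,0,-5.6,4]]])

```text
clock: 25.88
tool_pos: [0.4372, 0.1293, 0.1502]
orientation: [179.9, 0.0, -33.4]
force: [-0.9, -0.4, -1.5]
opening: 0.0503
gripper_force: 30.0
```

Call:
play_rows(commands=[[[0,0,0,0,0,0,4],[0,0,0,0,0,0,4],[0,0,0,0,0,0,4],[0,0,0,0,0,0,4]]])

```text
clock: 26.22
tool_pos: [0.4377, 0.1296, 0.1506]
orientation: [180.0, 0.0, -33.4]
force: [-0.0, -0.0, -1.2]
opening: 0.0501
gripper_force: 30.0
```

```bash
sed -i 's/range(195,238,2)/range(170,250,2)/' st.py; python3 st.py
```

```text
[0.4377 0.1296 0.1506] [180.    0.  -33.4] [-0.  -0.  -1.2] [-0.04  0.12 -0.04] 0.05009137393175178
gel_bottle [[(0.69, [265.1, 166.2, 20.9, 32.1])], [(0.67, [222.2, 201.3, 30.2, 49.9])]]
cap [[(0.73, [268.2, 137.6, 13.7, 19.4])], [(0.6, [230.0, 175.6, 22.1, 24.0])]]
neutraliser [[(0.72, [241.8, 165.4, 14.6, 27.3]), (0.65, [286.6, 168.4, 12.9, 13.2])], [(0.86, [266.2, 229.4, 22.0, 41.7]), (0.68, [208.4, 227.5, 25.3, 27.6])]]
170 ...............................w..wWWwwww..........www................
172 .........wWWW.......................www..wwwwWWW.....www.....wBBBB....
174 .wwwww..www....w...............wWWW..........wWW.....wwwwwwwB.BBBBBBBB
176 .ww.www..........................RRRRRRRRRRRRRR......wwwww.B........BB
178 ....www..w....................RRRRRRRRRRRRRRRRRRRR...wwwwww...........
180 ....wwww................wwww.RRR..RR..RRRRRRRRRRRRR..wwww.BB.B........
182 ..ww...w..............wwwwww.RRwWWW.RRRRRRRRRRRRRRR..wwww.B...........
184 ...www.w.............wwwwwww..RRRRRRRRRRRRRRRRRRRRR..wwwwwB.........ww
186 ....................ww.wwww...RRRRRRRRRRRRRRRRRRRRR..wwwww.........
[... 1628 characters left out ...]
wwwwwWwwo..wWWWWWWWWWwWWW
232 wwwwwww.....wWWWWWWWWWWWWwwB.wwwwwwwwWWwwwwwwwwWwwoooo.....WWwWWWWWWwW
234 wwwwwwwww..BBwwwwWWWWwwwwwwBBB.wwwwwwwwwwwwwWw.ooooo.w.......WWWWWWwWW
236 wwwwwwww..BBBww.wwwwwwwww.wBBBBwwwwwwwwwwwwwooooo.wwwww.......WWWWWWWW
238 wwwwwwww.BBBBB.wwwwwwwww..BBBBBB.wwwwwwwwooooo.wwwww.ww......wwwWWWWww
240 wwwwwwww.BBBBBBBB.ww..wBBBBBBBBBwwwwwwww.oo.wwwww...........WWwwwwwww.
242 www.w....BBBBBBBBBBBBBBBBBBBBBB.wwwwwwwwwwww.www......................
244 .........BBBBBBBBBBBBBBBBBBBBB.w.wwwwwwwwww.ww........................
246 ..........wBBBBBBBBBBBBBBBBBB....wwwwwwwww............................
248 ...........ww.BBBBBBBBBBBBwwww..wwwwwwww..............................
```

```bash
python3 -c "
from plant import ctrl
print(ctrl.close_job())"
```

```text
the job is handed in; nothing more can be done
None
```

Both bottles stand in the tray. The white bottle's cap is off and held level in the gripper, about 5 cm above its neck. I handed the job in at about 26 s, but the interface gave no verdict.

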